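# Set the depth stop of a tamping press and prove it with a dry stroke

### The arm

A 6-joint arm with a two-finger parallel gripper is mounted at the origin on a cart in front of the work surface, level with it; the furniture and walls round the work are solid. World frame = base frame: x ahead of the robot, y to its left, z up, the work surface at z = 0. Lengths are in m, angles in degrees, forces in N, time in s.
With the tool pointing down it reaches from about 0.4 to 0.825 m from the base axis. Payload 7 kg.
Tool frame: the origin (TCP) lies on the centre line of the jaws, within the pads' length; the fingertips stand r.tip_reach ahead of it and the grasp point (between the pads) is the TCP (r.tip_reach is the distance from the TCP to the fingertips, in m); z points along the fingers, y is the line along which they close (so a half turn about z gives the same grasp; the last joint's range is limited). The gripper opens to 88 mm and grips with 3 to 60 N. Pads are 19 mm wide; open, the fingers measure 130 mm over their backs; the gripper's body (78 mm by 193 mm) begins 47 mm behind the grasp point.
Start: joints at [90.991, 20.546, 0.682, 0, -70.136, -16.507], TCP at [0.181, 0.65, 0.246] pointing down, gripper open.
Joint ranges: [-176.03, 176.03], [-82.01, 121.73], [-58.28, 71.71], [-173.87, 95.51], [-174.79, -0.11], [-173.66, 173.66]. Speed limits (degrees/s): [136.94, 136.94, 172.46, 180, 180, 180].

### API

Orientations are given as [roll, pitch, yaw] about the fixed x, y, z axes, in that order (R = Rz(yaw) Ry(pitch) Rx(roll)).
In Python, from plant import sensors, cams, r gives the robot as it stands.
- The arm moves only by the tool drive_tool, never from a script. Its argument "rows" is a list of rows, each an object of numbers: "fingers": the gripper's target within -1 to 1 (fully open at 1, half-way at 0, shut at -1); "x", "y", "z": the shift along the tool's x, y, z in m; "spin": the turn about the tool's z in rad. A call has 1 to 10 rows; each row is the pose to reach, as a shift and turn from the pose commanded when the call began, along the tool's axes at that moment; what a row does not reach only later rows make up. A row lasts 1/8 s, in which the tool goes at most 62.5 mm and 10.7 degrees, less where a joint would pass 70% of its speed; a pose out of reach is approached as far as the arm can. A call with a gripper value outside its range is refused whole. The fingers move at their own pace and stop on an object; "newtons" is the grip in N (left out, the last holds). Time passes only in rows, so rows that repeat a pose let the fingers close. It gives the time, the measured TCP pose, the force, the opening and the grip force at its end, in the units of the state.
- sensors.get_state(): the state, without advancing time (a new reading comes with each control period).
- cams.capture(name): name is "side" or "top"; returns a dict with "pixels" (420x560x3 uint8, red, green, blue), "intrinsics" (3x3 intrinsics, pixels), "eye" and "orientation" of the camera in the world. Camera axes: x right, y up, looking along -z (the intrinsics and any distortion apply to the point x, -y, -z); pixel columns grow to the right and rows downward; lengths in m; the calibration is good to about 2 mm. A picture is of the moment at which its call begins. There is no depth.
- r.close_job(): hands the job in; it is judged then, once.
The state is a dict: "time_s": time; "joints": joint angles; "qd": joint speeds; "joint_torque": joint torques, N m; "tcp_pos": TCP position; "eef_rot": TCP orientation; "contact_force": force on the tool from outside, world axes, zero at the start; "moment": the same for the moment, N m; "gripper_width": finger opening in m; "gripper_force": force on a finger pad.
Only numpy, scipy, OpenCV 4.12 (cv2) and the standard library are available. Lean on these libraries where they do the work, as an engineer would, in place of code of your own. Each camera call takes 0.05 s, during which the arm holds its last target. There are 200 camera calls.

### The job

First spin the knurled stop collar down its threaded rod until its lower edge is level with the pointer on the press's depth scale, leaving the pointer where it is; then slide the empty portafilter fully home in its cradle under the plunger. Then press the plunger down until the collar rests on the press's head, hold it there for a moment and ease it slowly back up to the top without letting it snap. Leave everything else on the worktop undisturbed.

Things in the scene. Friction and masses are not known exactly. Their poses are not given: they have to be found in the camera images.
- press_seat (a point): Centre of the portafilter's place on the tray of the fixed tamping press, 16 mm above the worktop, on the vertical plunger axis. Press axes: z up, -x out of the mouth (the portafilter slides in along +x). Base 120 mm wide, from 130 mm before to 85 mm behind this point. Cheeks 14 mm high, 73 mm apart, with flared mouths; back stop 33 mm behind this point; then a column and an arm.
- head_top (a point): Centre of the flat top of the press's head (dark barrel 42 mm across, held over the tray by the column's arm, 30 mm wide), on the plunger axis, 136 mm above the worktop. The stop collar lands here when the plunger is pressed. The head's underside is 84 mm above the worktop.
- plunger_top (a point): Top of the domed tip (16 mm across) of the plunger's upright threaded rod (14 mm across), 66 mm above the head's top when the plunger is up. Press it here. Below the head the rod carries the tamping foot, 51 mm across, its face 62 mm above the worktop when up.
- plunger (a joint): How far the spring-loaded plunger is pressed down, in m: 0 = fully up. Pressing takes about 8 N at first plus 0.3 N per mm; it stops when the collar's underside meets the head's top. Let go when pressed, it snaps up at about 0.4 m/s.
- collar_under (a point): Centre of the underside of the knurled steel stop collar on the rod, on the plunger axis; 69 mm across, 16 mm thick, three upright wings on its top face. Clockwise seen from above it goes down, 12 mm a turn (anticlockwise up); it takes about 0.05 N m, stays where left, and rides with the plunger. It starts 32 to 42 mm above the head's top. The point turns with it; x points along a wing.
- collar_wing (a point): Top of one of the collar's three upright finger wings, 29 mm from the axis and 30 mm above the collar's underside. The wings are straight radial ribs on the top face, 120 degrees apart, 8 mm thick, 14 mm tall, reaching from 11 to 32 mm from the axis; between them a low hub 25 mm across and 5 mm tall surrounds the rod.
- pointer_tip (a point): Tip of the small index pointer clipped to the depth scale, a steel strip on the arm behind the rod (top 36 mm above the head's top). It points at the collar, 42 mm from the axis on the press's +x side, 14 to 24 mm above the head's top; its height is where the collar's lower edge belongs. The pointer is 24 mm wide, 10 mm tall, and slides up or down the strip if pushed with over 6 N.
- portafilter: Loose bottomless portafilter, 0.45 kg: round open steel body 68 mm across and 36 mm high (inside 60 mm across, floor 6 mm thick) with a straight black handle along its -x. Origin: centre of the body's underside. It stands on the press's tray, handle outward, 70 to 95 mm short of its place.
- portafilter_end (a point): End of the portafilter's round handle (28 mm across, rounded end), on the handle's axis, 145 mm from the body's centre and 22 mm above the body's underside.
- tea_tin: Bystander, loose: square orange tin with wooden lid, 72x72x115 mm; origin at the centre of its underside.
- jar_curry: Bystander, loose: spice jar with black cap, 44 mm across, 106 mm tall; origin at the centre of its underside.
- timer: Bystander, loose: round kitchen timer, 63 mm across, 46 mm tall; origin at the centre of its underside.
- jam_jar: Bystander, loose: closed jam jar, 68 mm across, 84 mm tall; origin at the centre of its underside.
Things that resemble listed ones, but are neither listed nor needed, are in the scene too. Of the things that look like the portafilter, the larger one is meant.

How it is judged (in metres and radians):
On the way, in this order (a step that is already met when the one before it is completed fails the run):
1. with the plunger up, the collar's lower edge is level with the pointer (within 2.5 mm) (z of collar_under in the frame of pointer_tip between -0.0025 and 0.0025 m and value of joint plunger below 0.002 m), for 0.2 s.
2. the portafilter is home in the cradle, with the collar still set (all of step 1 and horizontal distance between portafilter and press_seat below 0.0035 m and z of portafilter in the frame of press_seat below 0.003 m and angle between portafilter's own z axis and vertical below 0.05 rad), for 0.2 s.
3. the plunger is pressed until the collar rests on the head, the portafilter staying home (z of collar_under in the frame of head_top below 0.0015 m and value of joint plunger above 0.01 m and horizontal distance between portafilter and press_seat below 0.0035 m and z of portafilter in the frame of press_seat below 0.003 m and angle between portafilter's own z axis and vertical below 0.05 rad), for 0.2 s.
4. the plunger is back up (value of joint plunger below 0.002 m), for 0.2 s.
At the end, for the whole second after the job is handed in: The plunger is fully up (within 2 mm) and still, the collar's lower edge is level with the pointer (within 2.5 mm in height), and the portafilter stands flat and still in the cradle, its centre within 3.5 mm of the seat's centre (all of step 2 and linear speed of portafilter below 0.01 m/s and velocity of joint plunger between -0.01 and 0.01 m/s); the robot touches nothing.
It fails at once if the plunger snaps back: it rises faster than 0.2 m/s (velocity of joint plunger below -0.2 m/s).
It fails at once if the pointer is shifted by more than 3 mm (distance of pointer_tip from where it was at the start of the episode above 0.003 m).
It fails at once if a bystander is moved by more than 30 mm (distance of any of tea_tin, jar_curry, timer, jam_jar from where it was at the start of the episode above 0.03 m).
It also fails if it takes over 64 s, if anything falls off the work surface, if the arm or the gripper's body presses on something with over 40 N, if the wrist force passes 120 N, or if a joint passes its speed limit or range.

## Working session

There is one attempt and no reset: what is moved stays moved. The work goes in short steps, Python scripts to look and compute and a tool call to move; the robot and the scene stay as the last step left them, time stands still between calls to the robot, and variables do not carry over. Pictures are saved under pics/ and viewed, at most 10 in all, crops included, and the job is handed in when it is done.

Besides the shell and the picture viewer there is one more tool, called after "Request:" in YAML: its name, and indented under it one key for each argument. drive_tool: Moves the arm, as the interface text tells. Its arguments: {"type":"object","properties":{"rows":{"type":"array"},"newtons":{"type":"number"}},"required":["rows"]}

```bash
ls; mkdir -p pics; python3 - <<'E'
from plant import sensors,cams,r
import cv2,numpy as np
print(sensors.get_state(), r.tip_reach)
for n in("side","top"):
    c=cams.capture(n); cv2.imwrite(f"pics/{n}0.png",cv2.cvtColor(c["pixels"],cv2.COLOR_RGB2BGR))
    print(n,{k:v for k,v in c.items() if k!="pixels"})
E
```

```text
pics
{'time_s': 0.0, 'joints': array([ 9.09911865e+01,  2.05923991e+01,  6.33213200e-01, -2.06933103e-02,
       -7.01341333e+01, -1.65080106e+01]), 'qd': array([ 0.02141815, -0.08348931,  0.00683978,  0.08553507,  0.08609435,
       -0.0677525 ]), 'joint_torque': array([ 2.31246820e-03, -5.82719815e+01,  2.93048894e+01,  6.99687839e+00,
        6.92914036e-03, -1.57630489e-04]), 'tcp_pos': array([0.18046166, 0.64995814, 0.2446057 ]), 'eef_rot': array([ 1.79904999e+02, -7.86829279e-03, -1.55238654e+01]), 'contact_force': array([ 0.59461095, -0.43110873, -0.7859457 ]), 'moment': array([-0.00130664,  0.03834561, -0.03682769]), 'gripper_force': 0.0, 'gripper_width': 0.08771470050579476} 0.019
side {'intrinsics': array([[430.53717669,   0.        , 282.85692664],
       [  0.        , 430.53717669, 209.9688841 ],
       [  0.        ,   0.        ,   1.        ]]), 'eye': array([-0.39446311, -0.51080151,  0.59979405]), 'orientation': array([ 65.48199019,   0.69549616, -67.51162758])}
top {'intrinsics': array([[398.35746597,   0.        , 278.73419228],
       [  0.        , 398.35746597, 212.9522054 ],
       [  0.        ,   0.        ,   1.        ]]), 'eye': array([ 0.49197697, -0.13871417,  1.04599583]), 'orientation': array([  3.59615148,  -0.27707458, -88.89731289])}
```

View pics/side0.png

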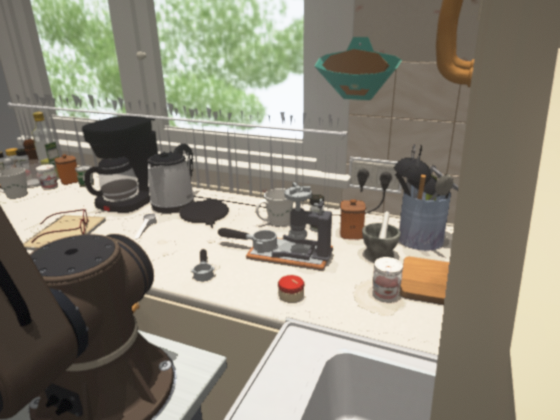

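View pics/top0.png

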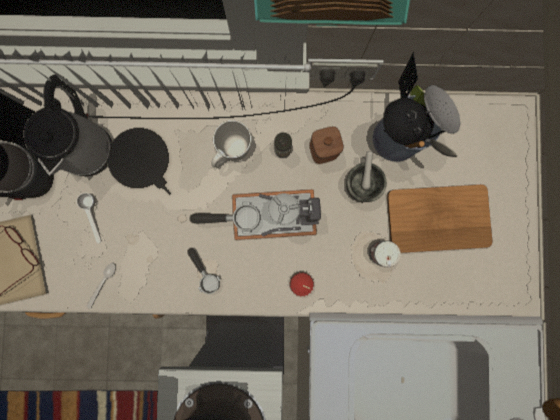

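The side view shows the press at about (300,240), with the robot at the left. In the top view the press is at about (233-315, 190-238), with its mouth to the left (+y). The collar is at about (284,208), the portafilter at about (247,217) and a small decoy at (208,280). I'll enlarge both views.

```bash
python3 - <<'E'
import cv2
a=cv2.imread("pics/top0.png")[175:250,180:335]; cv2.imwrite("pics/top0c.png",cv2.resize(a,None,fx=5,fy=5,interpolation=cv2.INTER_CUBIC))
a=cv2.imread("pics/side0.png")[175:275,210:340]; cv2.imwrite("pics/side0c.png",cv2.resize(a,None,fx=6,fy=6,interpolation=cv2.INTER_CUBIC))
E
```

```text
(no output)
```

View pics/top0c.png

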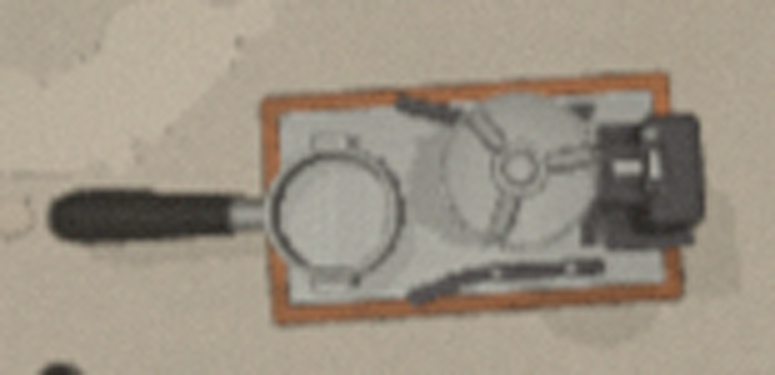

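View pics/side0c.png

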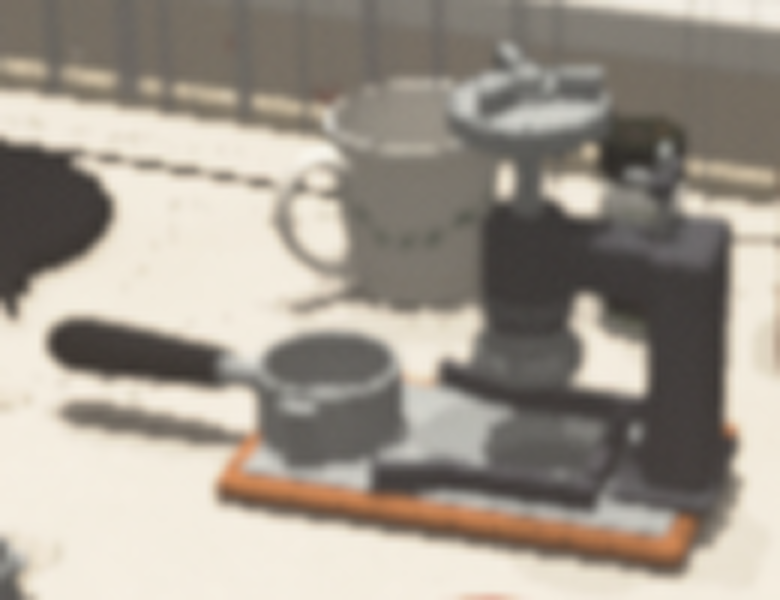

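```bash
cat > h.py <<'E'
import numpy as np, cv2
from scipy.spatial.transform import Rotation as R
from scipy.optimize import least_squares
from plant import sensors,cams,r
CAL={"side":(430.53717669,282.85692664,209.9688841,[-0.39446311,-0.51080151,0.59979405],[65.48199019,0.69549616,-67.51162758]),
"top":(398.35746597,278.73419228,212.9522054,[0.49197697,-0.13871417,1.04599583],[3.59615148,-0.27707458,-88.89731289])}
def proj(n,P):
    f,cx,cy,e,o=CAL[n]; p=(np.atleast_2d(P)-e)@R.from_euler('xyz',o,degrees=True).as_matrix()
    return np.c_[cx+f*p[:,0]/-p[:,2], cy-f*p[:,1]/-p[:,2]]
def ray(n,uv,z):
    f,cx,cy,e,o=CAL[n]; d=R.from_euler('xyz',o,degrees=True).as_matrix()@[(uv[0]-cx)/f,-(uv[1]-cy)/f,-1]
    e=np.array(e); return e+d*(z-e[2])/d[2]
def press(q,P):
    P=np.atleast_2d(P); return R.from_euler('z',q[2]).apply(P)+[q[0],q[1],0]
def snap(n,name,u0,v0,u1,v1,s):
    a=cv2.cvtColor(cams.capture(n)["pixels"],cv2.COLOR_RGB2BGR)[v0:v1,u0:u1]
    cv2.imwrite("pics/"+name,cv2.resize(a,None,fx=s,fy=s,interpolation=cv2.INTER_CUBIC))
E
python3 - <<'E'
from h import *
# press z: world
T=np.array([[262,97],[668,73],[683,298],[275,323],[520,168]])/5+[180,175]
TP=[[-.13,.06,.012],[.085,.06,.012],[.085,-.06,.012],[-.13,-.06,.012],[0,0,.202]]
S=np.array([[220,478],[685,550]])/6+[210,175]
SP=[[-.13,-.06,.012],[.085,-.06,.012]]
w=np.array([1,1,1,1,2])[:,None]
f=lambda q:np.r_[((proj("top",press(q,TP))-T)*w).ravel()]
s=least_squares(f,[.5,-.15,-1.57]); q=s.x; print(q,np.degrees(q[2]));print(f(q).reshape(-1,2))
print("side res",proj("side",press(q,SP))-S)
b=ray("top",np.array([338,215])/5+[180,175],.052); print("pf",b,R.from_euler('z',-q[2]).apply(b-[q[0],q[1],0]))
h=ray("top",np.array([55,217])/5+[180,175],.038); print("pf end",h)
for z in (.168,.173,.178):
  for w_ in [(570,158),(480,128),(503,222)]:
    p=ray("top",np.array(w_)/5+[180,175],z+.03); d=p-press(q,[0,0,0])[0]; print(z,np.hypot(*d[:2]),np.degrees(np.arctan2(d[1],d[0])))
for nm,P in dict(ptlo=[.042,0,.150],pthi=[.042,0,.160],stript=[.05,0,.172],col32=[0,0,.168],col42=[0,0,.178],top=[0,0,.202],headtop=[0,0,.136]).items():
  print(nm,(proj("side",press(q,P))[0]-[210,175])*6)
for nm,z in dict(tea_tin=(326,145,.115),curry=(283,145,.106),jam=(385,253,.084),timer=(302,284,.046)).items():
  print(nm,ray("top",z[:2],z[2]))
E
```

```text
[ 0.55462603 -0.15318293 -1.4906054 ] -85.40539850612434
[[-0.74535535 -0.35213043]
 [ 0.30535277 -0.49753956]
 [ 0.37867203  0.43270669]
 [-0.8630008   0.49670778]
 [ 0.37927523 -0.04469053]]
side res [[-2.11002172  1.08652532]
 [-0.95058811  1.58962104]]
pf [ 0.54038048 -0.06482498  0.052     ] [-0.08921515 -0.00712186  0.052     ]
pf end [0.53725909 0.07933938 0.038     ]
0.168 0.02151346731341892 -76.7212337819586
0.168 0.02460551132910501 46.15323421986939
0.168 0.024059567551133434 162.7008350288916
0.173 0.021221464443368646 -77.63903205485217
0.173 0.024268248548764963 46.92175081157876
0.173 0.024295776451389292 162.7677888372517
0.178 0.02093505798386354 -78.58219019988287
0.178 0.023935474506163904 47.71178218912044
0.178 0.024532017889646457 162.8334532138353
ptlo [620.89419711 193.54715613]
pthi [621.30503541 171.97762109]
stript [640.30609785 147.97042999]
col32 [525.89267652 143.67670423]
col42 [525.94254134 122.00650002]
top [526.0637699   69.32311221]
headtop [525.73560412 211.93707457]
tea_tin [ 0.71398334 -0.25091411  0.115     ]
curry [ 0.71403316 -0.14918438  0.106     ]
jam [ 0.46092479 -0.39986068  0.084     ]
timer [ 0.37894808 -0.20362546  0.046     ]
```

Top crop: base corners at (262,97), (668,73), (683,298) and (275,323), rod at (520,168), and wings at about -77°, 43° and 163°. The pointer is hard to see in the side crop, so I'll average frames and enlarge its region, near crop (620,180).

```bash
cat >> h.py <<'E'
def avg(n,name,u0,v0,u1,v1,s,k=8):
    a=np.mean([cams.capture(n)["pixels"].astype(float) for _ in range(k)],0)[...,::-1][v0:v1,u0:u1]
    a=np.clip((a-a.min())*255/(np.percentile(a,97)-a.min()),0,255).astype(np.uint8)
    cv2.imwrite("pics/"+name,cv2.resize(a,None,fx=s,fy=s,interpolation=cv2.INTER_CUBIC))
E
python3 - <<'E'
from h import *
avg("side","ptr.png",278,176,338,216,13)
q=[.5546,-.1532,-1.4906]
for nm,P in dict(ptlo=[.042,0,.150],pthi=[.042,0,.160],stript=[.05,0,.172],col32=[0,0,.168],col42=[0,0,.178],top=[0,0,.202],headtop=[0,0,.136]).items():
  print(nm,(proj("side",press(q,P))[0]-[278,176])*13)
E
```

```text
ptlo [461.31082623 406.41526044]
pthi [462.20115057 359.68032442]
stript [503.37149059 307.66374933]
col32 [255.46854567 298.36007839]
col42 [255.57671902 251.40700619]
top [255.83970407 137.25728705]
headtop [255.12780365 446.26052245]
```

View pics/ptr.png

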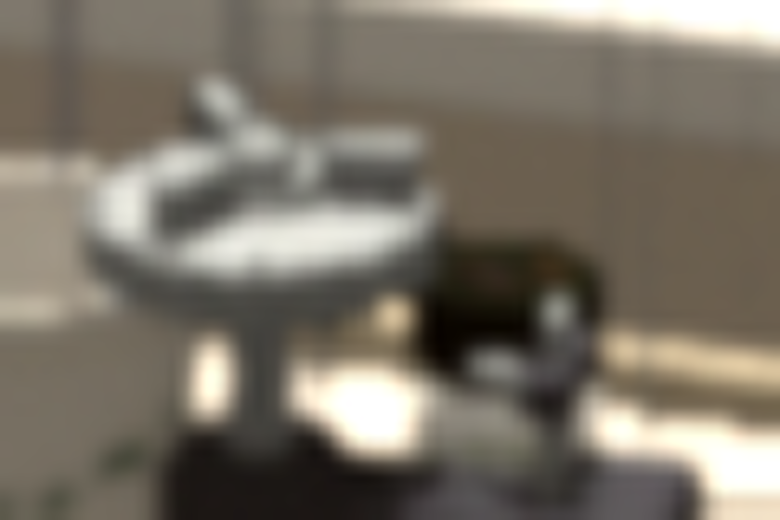

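The enlarged side view shows the scale strip's top at (560,300), the pointer block at about (490,365), the collar's lower front edge at about v=322, and the collar spanning u 88–440. That puts collar_under at about 0.177 and the pointer at about 0.155. I'll grip the wing at 43° and orbit it clockwise. First I'll move above it.

Request:
drive_tool:
  rows:
    - {"x":0.587,"y":0.655,"z":0,"spin":-1.02,"fingers":0.1}
    - {"x":0.587,"y":0.655,"z":0,"spin":-1.02,"fingers":0.1}
    - {"x":0.587,"y":0.655,"z":0,"spin":-1.02,"fingers":0.1}
    - {"x":0.587,"y":0.655,"z":0,"spin":-1.02,"fingers":0.1}
    - {"x":0.587,"y":0.655,"z":0,"spin":-1.02,"fingers":0.1}
    - {"x":0.587,"y":0.655,"z":0,"spin":-1.02,"fingers":0.1}
    - {"x":0.587,"y":0.655,"z":0,"spin":-1.02,"fingers":0.1}
    - {"x":0.587,"y":0.655,"z":0,"spin":-1.02,"fingers":0.1}
    - {"x":0.587,"y":0.655,"z":0,"spin":-1.02,"fingers":0.1}
    - {"x":0.587,"y":0.655,"z":0,"spin":-1.02,"fingers":0.1}

```text
time_s: 1.75
tcp_pos: [0.4585, 0.0889, 0.2462]
eef_rot: [180.0, -0.1, 43.0]
contact_force: [1.9, 1.4, 0.5]
gripper_width: 0.0479
gripper_force: 0.0
```

```bash
cat >> h.py <<'E'
Q=np.array([.5546,-.1532,-1.4906])
def to(x,y,z,yaw):
    s=sensors.get_state(); Rm=R.from_euler('xyz',s["eef_rot"],degrees=True).as_matrix()
    d=Rm.T@(np.array([x,y,z])-s["tcp_pos"]); sp=-np.radians((yaw-s["eef_rot"][2]+180)%360-180)
    print("t%.2f"%s["time_s"],"tcp",s["tcp_pos"].round(4),"yaw",s["eef_rot"].round(1),"j",s["joints"].round(0),"F",s["contact_force"].round(1),"w",round(s["gripper_width"],4),"| shift",d.round(4),"spin",round(sp,3))
def wing(w,z,rad=.023,yaw=None,c=Q):
    a=np.radians(w); to(c[0]+rad*np.cos(a),c[1]+rad*np.sin(a),z,w if yaw is None else yaw)
E
python3 -c "
from h import *
wing(43,.246)"
```

```text
t1.75 tcp [0.4585 0.0889 0.2462] yaw [ 1.8e+02 -1.0e-01  4.3e+01] j [ 35.   0. -24.   0. -65.  98.] F [1.9 1.4 0.5] w 0.0479 | shift [-7.160e-02  2.426e-01  2.000e-04] spin -0.001
```

Request:
drive_tool:
  rows:
    - {"x":-0.0716,"y":0.2426,"z":0,"fingers":-0.2}
    - {"x":-0.0716,"y":0.2426,"z":0,"fingers":-0.2}
    - {"x":-0.0716,"y":0.2426,"z":0,"fingers":-0.2}
    - {"x":-0.0716,"y":0.2426,"z":0,"fingers":-0.2}
    - {"x":-0.0716,"y":0.2426,"z":0,"fingers":-0.2}
    - {"x":-0.0716,"y":0.2426,"z":0,"fingers":-0.2}

```text
invalid input
```

```bash
python3 - <<'E'
from h import *
wing(43,.246)
cs=[cv2.cvtColor(cams.capture(n)["pixels"],cv2.COLOR_RGB2BGR) for n in("side","top")]
a=cs[0][130:240,240:360]; b=cs[1][160:270,230:350]
cv2.imwrite("pics/over.png",cv2.resize(np.hstack([a,b]),None,fx=3.3,fy=3.3,interpolation=cv2.INTER_CUBIC))
E
```

```text
t1.75 tcp [0.4585 0.0889 0.2462] yaw [ 1.8e+02 -1.0e-01  4.3e+01] j [ 35.   0. -24.   0. -65.  98.] F [1.9 1.4 0.5] w 0.0479 | shift [-7.160e-02  2.426e-01  2.000e-04] spin -0.001
```

View pics/over.png

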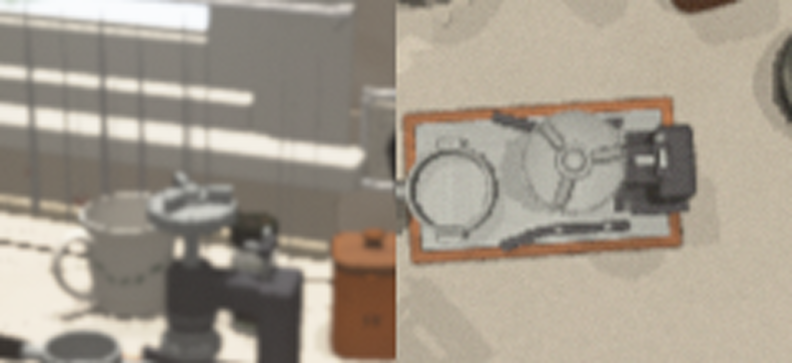

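The move was refused, probably because the rows left out "spin", so this picture only shows the unchanged scene. I'll include every key.

Request:
drive_tool:
  rows:
    - {"x":-0.0716,"y":0.2426,"z":0,"spin":0,"fingers":-0.2}
    - {"x":-0.0716,"y":0.2426,"z":0,"spin":0,"fingers":-0.2}
    - {"x":-0.0716,"y":0.2426,"z":0,"spin":0,"fingers":-0.2}
    - {"x":-0.0716,"y":0.2426,"z":0,"spin":0,"fingers":-0.2}
    - {"x":-0.0716,"y":0.2426,"z":0,"spin":0,"fingers":-0.2}
    - {"x":-0.0716,"y":0.2426,"z":0,"spin":0,"fingers":-0.2}

```text
time_s: 2.6
tcp_pos: [0.5704, -0.1357, 0.2452]
eef_rot: [-180.0, 0.0, 42.9]
contact_force: [-0.6, 0.8, -0.5]
gripper_width: 0.035
gripper_force: 0.0
```

```bash
python3 - <<'E'
from h import *
wing(43,.246)
E
```

```text
t2.60 tcp [ 0.5704 -0.1357  0.2452] yaw [-180.     0.    42.9] j [  6.  12. -11.  -0. -67. 127.] F [-0.6  0.8 -0.5] w 0.035 | shift [-0.0005  0.002  -0.0008] spin -0.002
```

Request:
drive_tool:
  rows:
    - {"x":0,"y":0.002,"z":0.015,"spin":0,"fingers":-0.2}
    - {"x":0,"y":0.002,"z":0.02,"spin":0,"fingers":-0.2}
    - {"x":0,"y":0.002,"z":0.024,"spin":0,"fingers":-0.2}
    - {"x":0,"y":0.002,"z":0.028,"spin":0,"fingers":-0.2}
    - {"x":0,"y":0.002,"z":0.028,"spin":0,"fingers":-0.2}

```text
time_s: 3.22
tcp_pos: [0.5719, -0.137, 0.2174]
eef_rot: [-180.0, 0.0, 42.9]
contact_force: [1.0, -0.6, -0.4]
gripper_width: 0.0354
gripper_force: 0.0
```

Request:
drive_tool:
  newtons: 8
  rows:
    - {"x":0,"y":0,"z":0,"spin":0,"fingers":-1}
    - {"x":0,"y":0,"z":0,"spin":0,"fingers":-1}
    - {"x":0,"y":0,"z":0,"spin":0,"fingers":-1}
    - {"x":0,"y":0,"z":0,"spin":0,"fingers":-1}

```text
time_s: 3.72
tcp_pos: [0.572, -0.1372, 0.2177]
eef_rot: [180.0, -0.0, 42.9]
contact_force: [1.0, 0.6, 0.2]
gripper_width: 0.0082
gripper_force: 8.0
```

```bash
cat >> h.py <<'E'
def orbit(rad,a0,n,step=10,c=Q,side=1):
    """rows (tool frame) for clockwise orbit about c from commanded yaw; rad signed along tool x from axis"""
    for i in range(1,n+1):
        t=np.radians(step*i)  # spin +t ; axis in tool coords at (-rad,0)
        print({"x":round(-rad+rad*np.cos(t),4),"y":round(rad*np.sin(t),4),"z":round(step*i*12/360/1000,4),"spin":round(t,4)})
E
python3 - <<'E'
from h import *
wing(43,.216)
orbit(.023,43,10)
E
```

```text
t3.73 tcp [ 0.572  -0.1372  0.2177] yaw [180.   -0.   42.9] j [  6.  14. -13.  -0. -63. 127.] F [1.  0.6 0.2] w 0.0082 | shift [-0.0006 -0.0002  0.0017] spin -0.001
{'x': np.float64(-0.0003), 'y': np.float64(0.004), 'z': 0.0003, 'spin': np.float64(0.1745)}
{'x': np.float64(-0.0014), 'y': np.float64(0.0079), 'z': 0.0007, 'spin': np.float64(0.3491)}
{'x': np.float64(-0.0031), 'y': np.float64(0.0115), 'z': 0.001, 'spin': np.float64(0.5236)}
{'x': np.float64(-0.0054), 'y': np.float64(0.0148), 'z': 0.0013, 'spin': np.float64(0.6981)}
{'x': np.float64(-0.0082), 'y': np.float64(0.0176), 'z': 0.0017, 'spin': np.float64(0.8727)}
{'x': np.float64(-0.0115), 'y': np.float64(0.0199), 'z': 0.002, 'spin': np.float64(1.0472)}
{'x': np.float64(-0.0151), 'y': np.float64(0.0216), 'z': 0.0023, 'spin': np.float64(1.2217)}
{'x': np.float64(-0.019), 'y': np.float64(0.0227), 'z': 0.0027, 'spin': np.float64(1.3963)}
{'x': np.float64(-0.023), 'y': np.float64(0.023), 'z': 0.003, 'spin': np.float64(1.5708)}
{'x': np.float64(-0.027), 'y': np.float64(0.0227), 'z': 0.0033, 'spin': np.float64(1.7453)}
```

Wing gripped (8.2 mm wide, no side load). Now the clockwise helical orbit.

Request:
drive_tool:
  rows:
    - {"x":-0.0003,"y":0.004,"z":0.0003,"spin":0.1745,"fingers":-1}
    - {"x":-0.0014,"y":0.0079,"z":0.0007,"spin":0.3491,"fingers":-1}
    - {"x":-0.0031,"y":0.0115,"z":0.001,"spin":0.5236,"fingers":-1}
    - {"x":-0.0054,"y":0.0148,"z":0.0013,"spin":0.6981,"fingers":-1}
    - {"x":-0.0082,"y":0.0176,"z":0.0017,"spin":0.8727,"fingers":-1}
    - {"x":-0.0115,"y":0.0199,"z":0.002,"spin":1.0472,"fingers":-1}
    - {"x":-0.0151,"y":0.0216,"z":0.0023,"spin":1.2217,"fingers":-1}
    - {"x":-0.019,"y":0.0227,"z":0.0027,"spin":1.3963,"fingers":-1}
    - {"x":-0.023,"y":0.023,"z":0.003,"spin":1.5708,"fingers":-1}
    - {"x":-0.027,"y":0.0227,"z":0.0033,"spin":1.7453,"fingers":-1}

```text
time_s: 4.97
tcp_pos: [0.5675, -0.1725, 0.2143]
eef_rot: [180.0, -0.0, -57.4]
contact_force: [-0.4, -0.5, 1.5]
gripper_width: 0.0076
gripper_force: 8.0
```

```bash
python3 - <<'E'
from h import *
wing(-57,.2144)
E
```

```text
t4.97 tcp [ 0.5675 -0.1725  0.2143] yaw [180.   -0.  -57.4] j [  2.  14. -13.   0. -63.  31.] F [-0.4 -0.5  1.5] w 0.0076 | shift [-0.0002  0.0003 -0.0001] spin -0.007
```

Clean tracking, with negligible force.

Request:
drive_tool:
  rows:
    - {"x":-0.0003,"y":0.004,"z":0.0003,"spin":0.1745,"fingers":-1}
    - {"x":-0.0014,"y":0.0079,"z":0.0007,"spin":0.3491,"fingers":-1}
    - {"x":-0.0031,"y":0.0115,"z":0.001,"spin":0.5236,"fingers":-1}
    - {"x":-0.0054,"y":0.0148,"z":0.0013,"spin":0.6981,"fingers":-1}
    - {"x":-0.0082,"y":0.0176,"z":0.0017,"spin":0.8727,"fingers":-1}
    - {"x":-0.0115,"y":0.0199,"z":0.002,"spin":1.0472,"fingers":-1}
    - {"x":-0.0151,"y":0.0216,"z":0.0023,"spin":1.2217,"fingers":-1}
    - {"x":-0.019,"y":0.0227,"z":0.0027,"spin":1.3963,"fingers":-1}
    - {"x":-0.023,"y":0.023,"z":0.003,"spin":1.5708,"fingers":-1}
    - {"x":-0.027,"y":0.0227,"z":0.0033,"spin":1.7453,"fingers":-1}

```text
time_s: 6.22
tcp_pos: [0.5333, -0.162, 0.211]
eef_rot: [180.0, -0.1, -157.4]
contact_force: [-1.5, -0.2, 0.9]
gripper_width: 0.0077
gripper_force: 8.0
```

Request:
drive_tool:
  rows:
    - {"x":-0.0003,"y":0.004,"z":0.0003,"spin":0.1745,"fingers":-1}
    - {"x":-0.0014,"y":0.0079,"z":0.0007,"spin":0.3491,"fingers":-1}
    - {"x":-0.0031,"y":0.0115,"z":0.001,"spin":0.5236,"fingers":-1}
    - {"x":-0.0054,"y":0.0148,"z":0.0013,"spin":0.6981,"fingers":-1}
    - {"x":-0.0082,"y":0.0176,"z":0.0017,"spin":0.8727,"fingers":-1}
    - {"x":-0.0115,"y":0.0199,"z":0.002,"spin":1.0472,"fingers":-1}
    - {"x":-0.0151,"y":0.0216,"z":0.0023,"spin":1.2217,"fingers":-1}
    - {"x":-0.019,"y":0.0227,"z":0.0027,"spin":1.3963,"fingers":-1}
    - {"x":-0.023,"y":0.023,"z":0.003,"spin":1.5708,"fingers":-1}

```text
time_s: 7.35
tcp_pos: [0.5458, -0.1314, 0.208]
eef_rot: [-180.0, -0.0, 112.6]
contact_force: [-1.7, 0.7, 1.8]
gripper_width: 0.0078
gripper_force: 8.0
```

```bash
python3 - <<'E'
from h import *
wing(-247,.208)
E
```

```text
t7.35 tcp [ 0.5458 -0.1314  0.208 ] yaw [-180.    -0.   112.6] j [   6.   12.  -17.   -0.  -62. -164.] F [-1.7  0.7  1.8] w 0.0078 | shift [-0.0005 -0.0004  0.    ] spin -0.007
```

290° done, 9.7 mm down. I'll release, rise and unwind 300°.

Request:
drive_tool:
  rows:
    - {"x":0,"y":0,"z":0,"spin":0,"fingers":-0.2}
    - {"x":0,"y":0,"z":0,"spin":0,"fingers":-0.2}
    - {"x":0,"y":0,"z":0,"spin":0,"fingers":-0.2}
    - {"x":0,"y":0,"z":-0.03,"spin":0,"fingers":-0.2}
    - {"x":-0.023,"y":0,"z":-0.03,"spin":-0.18,"fingers":-0.2}
    - {"x":-0.023,"y":0,"z":-0.03,"spin":-0.36,"fingers":-0.2}
    - {"x":-0.023,"y":0,"z":-0.03,"spin":-0.54,"fingers":-0.2}
    - {"x":-0.023,"y":0,"z":-0.03,"spin":-0.72,"fingers":-0.2}
    - {"x":-0.023,"y":0,"z":-0.03,"spin":-0.9,"fingers":-0.2}
    - {"x":-0.023,"y":0,"z":-0.03,"spin":-1.08,"fingers":-0.2}

```text
time_s: 8.6
tcp_pos: [0.555, -0.1531, 0.238]
eef_rot: [-180.0, -0.0, 175.2]
contact_force: [-0.4, 0.5, -0.2]
gripper_width: 0.0353
gripper_force: 0.0
```

Request:
drive_tool:
  rows:
    - {"x":0,"y":0,"z":0,"spin":-0.18,"fingers":-0.2}
    - {"x":0,"y":0,"z":0,"spin":-0.36,"fingers":-0.2}
    - {"x":0,"y":0,"z":0,"spin":-0.54,"fingers":-0.2}
    - {"x":0,"y":0,"z":0,"spin":-0.72,"fingers":-0.2}
    - {"x":0,"y":0,"z":0,"spin":-0.9,"fingers":-0.2}
    - {"x":0,"y":0,"z":0,"spin":-1.08,"fingers":-0.2}
    - {"x":0,"y":0,"z":0,"spin":-1.26,"fingers":-0.2}
    - {"x":0,"y":0,"z":0,"spin":-1.44,"fingers":-0.2}
    - {"x":0,"y":0,"z":0,"spin":-1.62,"fingers":-0.2}
    - {"x":0,"y":0,"z":0,"spin":-1.8,"fingers":-0.2}

```text
time_s: 9.85
tcp_pos: [0.5551, -0.1531, 0.238]
eef_rot: [-180.0, -0.0, -81.6]
contact_force: [0.0, 0.0, 0.5]
gripper_width: 0.0351
gripper_force: 0.0
```

Request:
drive_tool:
  rows:
    - {"x":0,"y":0,"z":0,"spin":-0.18,"fingers":-0.2}
    - {"x":0,"y":0,"z":0,"spin":-0.36,"fingers":-0.2}
    - {"x":0,"y":0,"z":0,"spin":-0.54,"fingers":-0.2}
    - {"x":0,"y":0,"z":0,"spin":-0.72,"fingers":-0.2}
    - {"x":0,"y":0,"z":0,"spin":-0.9,"fingers":-0.2}
    - {"x":0,"y":0,"z":0,"spin":-1.08,"fingers":-0.2}
    - {"x":0,"y":0,"z":0,"spin":-1.26,"fingers":-0.2}
    - {"x":0,"y":0,"z":0,"spin":-1.44,"fingers":-0.2}
    - {"x":0,"y":0,"z":0,"spin":-1.62,"fingers":-0.2}
    - {"x":0,"y":0,"z":0,"spin":-1.8,"fingers":-0.2}

```text
time_s: 11.1
tcp_pos: [0.555, -0.1531, 0.238]
eef_rot: [180.0, 0.0, 21.5]
contact_force: [-0.3, -0.1, 0.7]
gripper_width: 0.0349
gripper_force: 0.0
```

```bash
python3 - <<'E'
from h import *
wing(-127.2,.2085,yaw=52.8)
orbit(-.023,0,10)
E
```

```text
t11.10 tcp [ 0.555  -0.1531  0.238 ] yaw [180.    0.   21.5] j [  4.  12. -13.   0. -66. 107.] F [-0.3 -0.1  0.7] w 0.0349 | shift [-0.0201  0.0119  0.0295] spin -0.546
{'x': np.float64(0.0003), 'y': np.float64(-0.004), 'z': 0.0003, 'spin': np.float64(0.1745)}
{'x': np.float64(0.0014), 'y': np.float64(-0.0079), 'z': 0.0007, 'spin': np.float64(0.3491)}
{'x': np.float64(0.0031), 'y': np.float64(-0.0115), 'z': 0.001, 'spin': np.float64(0.5236)}
{'x': np.float64(0.0054), 'y': np.float64(-0.0148), 'z': 0.0013, 'spin': np.float64(0.6981)}
{'x': np.float64(0.0082), 'y': np.float64(-0.0176), 'z': 0.0017, 'spin': np.float64(0.8727)}
{'x': np.float64(0.0115), 'y': np.float64(-0.0199), 'z': 0.002, 'spin': np.float64(1.0472)}
{'x': np.float64(0.0151), 'y': np.float64(-0.0216), 'z': 0.0023, 'spin': np.float64(1.2217)}
{'x': np.float64(0.019), 'y': np.float64(-0.0227), 'z': 0.0027, 'spin': np.float64(1.3963)}
{'x': np.float64(0.023), 'y': np.float64(-0.023), 'z': 0.003, 'spin': np.float64(1.5708)}
{'x': np.float64(0.027), 'y': np.float64(-0.0227), 'z': 0.0033, 'spin': np.float64(1.7453)}
```

Request:
drive_tool:
  newtons: 8
  rows:
    - {"x":-0.02,"y":0.012,"z":0,"spin":-0.18,"fingers":-0.2}
    - {"x":-0.02,"y":0.012,"z":0,"spin":-0.36,"fingers":-0.2}
    - {"x":-0.02,"y":0.012,"z":0,"spin":-0.546,"fingers":-0.2}
    - {"x":-0.02,"y":0.012,"z":0.015,"spin":-0.546,"fingers":-0.2}
    - {"x":-0.02,"y":0.012,"z":0.022,"spin":-0.546,"fingers":-0.2}
    - {"x":-0.02,"y":0.012,"z":0.0295,"spin":-0.546,"fingers":-0.2}
    - {"x":-0.02,"y":0.012,"z":0.0295,"spin":-0.546,"fingers":-1}
    - {"x":-0.02,"y":0.012,"z":0.0295,"spin":-0.546,"fingers":-1}
    - {"x":-0.02,"y":0.012,"z":0.0295,"spin":-0.546,"fingers":-1}

```text
time_s: 12.22
tcp_pos: [0.541, -0.1713, 0.2089]
eef_rot: [180.0, -0.0, 52.3]
contact_force: [0.2, -0.3, 0.6]
gripper_width: 0.0105
gripper_force: 0.0
```

```bash
python3 - <<'E'
from h import *
wing(-127.2,.2085,yaw=52.8)
E
```

```text
t12.22 tcp [ 0.541  -0.1713  0.2089] yaw [180.   -0.   52.3] j [  2.  12. -16.   0. -62. 140.] F [ 0.2 -0.3  0.6] w 0.0105 | shift [-0.0003 -0.0001  0.0004] spin -0.008
```

Request:
drive_tool:
  rows:
    - {"x":0,"y":0,"z":0,"spin":0,"fingers":-1}
    - {"x":0.0003,"y":-0.004,"z":0.0003,"spin":0.1745,"fingers":-1}
    - {"x":0.0014,"y":-0.0079,"z":0.0007,"spin":0.3491,"fingers":-1}
    - {"x":0.0031,"y":-0.0115,"z":0.001,"spin":0.5236,"fingers":-1}
    - {"x":0.0054,"y":-0.0148,"z":0.0013,"spin":0.6981,"fingers":-1}
    - {"x":0.0082,"y":-0.0176,"z":0.0017,"spin":0.8727,"fingers":-1}
    - {"x":0.0115,"y":-0.0199,"z":0.002,"spin":1.0472,"fingers":-1}
    - {"x":0.0151,"y":-0.0216,"z":0.0023,"spin":1.2217,"fingers":-1}
    - {"x":0.019,"y":-0.0227,"z":0.0027,"spin":1.3963,"fingers":-1}
    - {"x":0.023,"y":-0.023,"z":0.003,"spin":1.5708,"fingers":-1}

```text
time_s: 13.48
tcp_pos: [0.5365, -0.1389, 0.2058]
eef_rot: [-180.0, -0.0, -38.0]
contact_force: [-0.8, 0.4, 1.2]
gripper_width: 0.0078
gripper_force: 8.0
```

Request:
drive_tool:
  rows:
    - {"x":0.0003,"y":-0.004,"z":0.0003,"spin":0.1745,"fingers":-1}
    - {"x":0.0014,"y":-0.0079,"z":0.0007,"spin":0.3491,"fingers":-1}
    - {"x":0.0031,"y":-0.0115,"z":0.001,"spin":0.5236,"fingers":-1}
    - {"x":0.0054,"y":-0.0148,"z":0.0013,"spin":0.6981,"fingers":-1}
    - {"x":0.0082,"y":-0.0176,"z":0.0017,"spin":0.8727,"fingers":-1}
    - {"x":0.0115,"y":-0.0199,"z":0.002,"spin":1.0472,"fingers":-1}
    - {"x":0.0151,"y":-0.0216,"z":0.0023,"spin":1.2217,"fingers":-1}
    - {"x":0.019,"y":-0.0227,"z":0.0027,"spin":1.3963,"fingers":-1}
    - {"x":0.023,"y":-0.023,"z":0.003,"spin":1.5708,"fingers":-1}

```text
time_s: 14.6
tcp_pos: [0.5689, -0.1348, 0.2027]
eef_rot: [180.0, 0.0, -128.0]
contact_force: [-1.8, 1.0, 1.1]
gripper_width: 0.0077
gripper_force: 8.0
```

```bash
python3 - <<'E'
from h import *
wing(52.8,.2028,yaw=-127.2)
avg("side","ptr2.png",278,176,338,216,13)
E
```

```text
t14.60 tcp [ 0.5689 -0.1348  0.2027] yaw [ 180.    0. -128.] j [  6.  14. -15.  -0. -62. -44.] F [-1.8  1.   1.1] w 0.0077 | shift [ 0.0003  0.0002 -0.0001] spin -0.013
```

View pics/ptr2.png

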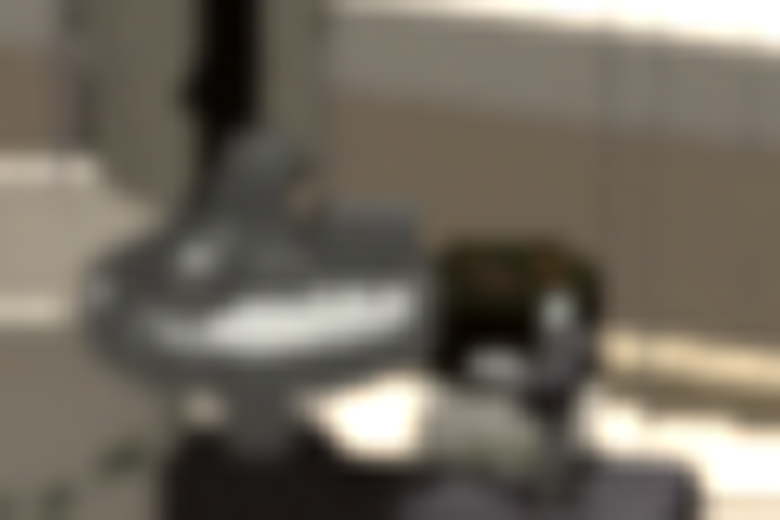

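The collar's lower front edge is now at about v=388 and its right rim at u≈438. The pointer's bright top is at about (490,365) and the strip top at about (560,300). I'll read the native pixels around the pointer.

```bash
python3 - <<'E'
from h import *
a=np.mean([cams.capture("side")["pixels"].astype(float) for _ in range(16)],0)
np.save("avg2.npy",a)
np.set_printoptions(linewidth=200)
print("cols",list(range(306,328)))
for v in range(194,216): print(v,*["%3d"%x for x in a[v,306:328].mean(-1)])
print("R-B")
for v in range(199,212): print(v,*["%3d"%x for x in a[v,306:328,0]-a[v,306:328,2]])
print("collar column u=297,298,310,311 v186-208")
for u in (292,296,300,308,309,310,311): print(u,a[180:210,u].mean(-1).astype(int))
def P(x,y,z): print((x,y,z),proj("side",press(Q,[x,y,z]))[0].round(2))
for y in (-.012,0,.012):
  for z in(.150,.155,.160): P(.042,y,z); P(.055,y,z)
P(.06,0,.172);P(.06,-.01,.172);P(.06,.01,.172)
# collar bottom silhouettes at zc=.161
t=np.linspace(0,2*np.pi,360); 
for zc in (.1613,.1773):
  c=proj("side",press(Q,np.c_[.0345*np.cos(t),.0345*np.sin(t),0*t+zc])); print("rim",c.max(0),c.min(0),c[c[:,0].argmax()],c[c[:,0].argmin()])
E
```

```text
cols [306, 307, 308, 309, 310, 311, 312, 313, 314, 315, 316, 317, 318, 319, 320, 321, 322, 323, 324, 325, 326, 327]
194  88  89  89  91  97  99  92  86  86  86  86  86  86  86  87  95 101 104 103 105 106 105
195  87  87  87  88  90  86  75  68  68  69  68  67  68  70  73  80  88  96 101 105 106 105
196  89  89  90  91  89  78  65  62  65  66  66  63  63  68  71  70  71  81  95 104 106 105
197 102 107 109 105  97  81  65  60  63  66  67  65  63  66  72  70  64  69  88 102 106 105
198 128 140 145 128 104  83  65  57  58  61  62  62  61  71  91  89  70  64  85 101 106 105
199 160 166 164 138 106  80  60  52  51  52  53  54  57  82 119 114  79  62  85 102 106 105
200 170 164 151 126  99  75  56  47  45  46  46  47  52  83 121 116  83  68  92 108 110 107
201 148 136 121 104  89  71  52  44  43  44  45  45  50  74 100 101  90  87 114 132 133 124
202 114 106  97  92  85  67  49  48  59  67  69  63  59  73  90  93  93  96 132 161 167 155
203  94  94  93  93  83  63  49  60  89 106 111 101  82  82  90  91  85  87 124 156 165 157
204 103 114 121 119 103  79  61  69  96 116 123 117  99  90  91 
[... 3454 characters left out ...]
.85]
(0.042, 0, 0.155) [313.52 205.47]
(0.055, 0, 0.155) [318.5  206.05]
(0.042, 0, 0.16) [313.55 203.67]
(0.055, 0, 0.16) [318.55 204.25]
(0.042, 0.012, 0.15) [314.63 205.43]
(0.055, 0.012, 0.15) [319.57 206.01]
(0.042, 0.012, 0.155) [314.67 203.65]
(0.055, 0.012, 0.155) [319.61 204.22]
(0.042, 0.012, 0.16) [314.7  201.86]
(0.055, 0.012, 0.16) [319.66 202.43]
(0.06, 0, 0.172) [320.59 200.1 ]
(0.06, -0.01, 0.172) [319.67 201.62]
(0.06, 0.01, 0.172) [321.51 198.61]
rim [311.12647806 206.85163921] [284.19313782 196.16286283] [311.12647806 201.56515026] [284.19313782 201.47325404]
rim [311.22150723 200.95349836] [284.12505052 190.5297216 ] [311.22150723 195.79164344] [284.12505052 195.71310777]
```

```bash
python3 - <<'E'
from h import *
a=np.load("avg2.npy")[...,::-1]
def prep(c,s):
    c=np.clip((c-30)*255/170,0,255).astype(np.uint8); c=cv2.resize(c,None,fx=s,fy=s,interpolation=cv2.INTER_LANCZOS4)
    return np.clip(1.6*c.astype(float)-.6*cv2.GaussianBlur(c,(0,0),s*.7).astype(float),0,255).astype(np.uint8)
A=prep(a[192:216,304:326],18); t=cv2.imread("pics/top0.png").astype(float)
B=prep(t[196:220,298:320],18)
for nm,img,u0,v0 in(("side",A,304,192),("top",B,298,196)):
  for P,col in(([.042,0,.160],(0,0,255)),([.042,0,.155],(255,0,0)),([.06,0,.172],(0,255,0)),([.06,-.012,.16],(0,0,255)),([.06,-.012,.155],(255,0,0))):
    u,v=proj(nm,press(Q,P))[0]; cv2.circle(img,(int((u-u0+.5)*18),int((v-v0+.5)*18)),3,col,-1)
cv2.imwrite("pics/ptr3.png",np.hstack([A,B]))
E
```

```text
(no output)
```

View pics/ptr3.png

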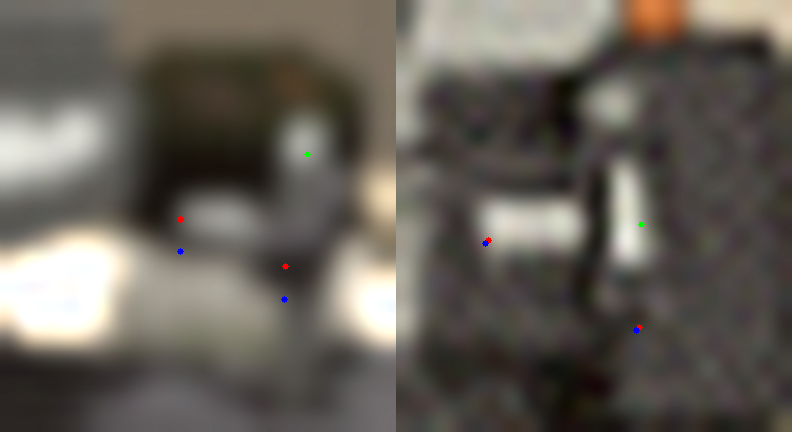

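The right half (top view) shows a narrow bright tip bar from x≈42 to 53 mm, with a dark 24 mm clip and the strip behind it. In the side view the bar is centred at about (215,212), matching the projected z=0.160 dot at (180,219). The collar's rim fit gives z≈0.162, so about 2 mm (55°) remains.

Request:
drive_tool:
  rows:
    - {"x":0.0003,"y":-0.004,"z":0.0003,"spin":0.1745,"fingers":-1}
    - {"x":0.0014,"y":-0.0079,"z":0.0007,"spin":0.3491,"fingers":-1}
    - {"x":0.0031,"y":-0.0115,"z":0.001,"spin":0.5236,"fingers":-1}
    - {"x":0.0054,"y":-0.0148,"z":0.0013,"spin":0.6981,"fingers":-1}
    - {"x":0.0082,"y":-0.0176,"z":0.0017,"spin":0.8727,"fingers":-1}
    - {"x":0.0098,"y":-0.0188,"z":0.0018,"spin":0.96,"fingers":-1}
    - {"x":0.0098,"y":-0.0188,"z":0.0018,"spin":0.96,"fingers":-0.2}
    - {"x":0.0098,"y":-0.0188,"z":0.0018,"spin":0.96,"fingers":-0.2}
    - {"x":0.0098,"y":-0.0188,"z":0.0018,"spin":0.96,"fingers":-0.2}
    - {"x":0.0098,"y":-0.0188,"z":-0.09,"spin":0.96,"fingers":-0.2}

```text
time_s: 17.05
tcp_pos: [0.5751, -0.1537, 0.2587]
eef_rot: [180.0, -0.6, 177.4]
contact_force: [2.2, 0.2, 0.3]
gripper_width: 0.0343
gripper_force: 0.0
```

Request:
drive_tool:
  rows:
    - {"x":0,"y":0,"z":0,"spin":0,"fingers":-0.2}
    - {"x":0,"y":0,"z":0,"spin":0,"fingers":-0.2}

```text
time_s: 17.3
tcp_pos: [0.5777, -0.154, 0.2632]
eef_rot: [180.0, 0.0, 177.4]
contact_force: [-1.1, -1.5, 0.3]
gripper_width: 0.0351
gripper_force: 0.0
```

```bash
python3 - <<'E'
from h import *
a=np.mean([cams.capture("side")["pixels"].astype(float) for _ in range(16)],0); np.save("avg3.npy",a)
g=a.mean(-1); np.set_printoptions(linewidth=200)
print("cols",list(range(282,322)))
for v in range(194,214): print(v,*["%3d"%x for x in g[v,282:322]])
for u in range(283,313,1):
  print(u,end=" ")
print()
t=np.linspace(0,2*np.pi,721)
for zc in (.157,.159,.161):
  for z,rr in((zc,.0345),):
    c=proj("side",press(Q,np.c_[rr*np.cos(t),rr*np.sin(t),0*t+z])); lo=c[c[:,1]>c[:,1].mean()]
    o=lo[lo[:,0].argsort()]; print(zc,[(u,round(np.interp(u,o[:,0],o[:,1]),2)) for u in(285,287,289,304,306,308,309)])
wing(0,.25)
E
```

```text
cols [282, 283, 284, 285, 286, 287, 288, 289, 290, 291, 292, 293, 294, 295, 296, 297, 298, 299, 300, 301, 302, 303, 304, 305, 306, 307, 308, 309, 310, 311, 312, 313, 314, 315, 316, 317, 318, 319, 320, 321]
194 145 145 141 132 126 122 119 118 116 114 111 108 116 113  98  90  92 101 117 132 139 131 114 100  94  95 100 104 104 100  92  87  86  87  86  86  86  86  88  95
195 145 144 141 125 110 102 100  99  98  97  98 109 128 125 109 101 103 106 114 131 150 156 149 126 100  87  91  97  93  85  75  69  69  69  68  68  68  71  74  81
196 144 144 141 124 104  96  95  94  93  92  95 106 125 133 131 125 121 111 103 111 129 144 149 131 103  86  85  88  81  71  64  63  66  68  67  63  64  69  71  70
197 143 144 142 128 114 110 109 109 108 108 109 113 123 132 135 130 123 109  96  95 103 114 119 112 101  95  89  84  79  71  63  61  64  67  68  65  64  65  69  67
198 147 144 142 145 149 153 154 153 152 152 152 151 148 142 136 130 125 116 103  95  94  96  97 102 117 122 108  90  81  73  63  58  59  62  63  62  61  63  67  65
199 154 142 135 151 169 180 184 184 183 183 182 180 176 169 163 160 158 15
[... 2556 characters left out ...]
4(206.31)), (289, np.float64(207.15)), (304, np.float64(207.8)), (306, np.float64(207.27)), (308, np.float64(206.5)), (309, np.float64(205.95))]
0.159 [(285, np.float64(204.13)), (287, np.float64(205.59)), (289, np.float64(206.42)), (304, np.float64(207.07)), (306, np.float64(206.55)), (308, np.float64(205.77)), (309, np.float64(205.23))]
0.161 [(285, np.float64(203.42)), (287, np.float64(204.87)), (289, np.float64(205.7)), (304, np.float64(206.34)), (306, np.float64(205.82)), (308, np.float64(205.05)), (309, np.float64(204.51))]
t18.10 tcp [ 0.5778 -0.1541  0.2632] yaw [180.    0.  177.4] j [  4.  13.  -8.   0. -69. -96.] F [-0.  -0.6  0.6] w 0.0349 | shift [0.0002 0.0009 0.0132] spin 3.095
```

The collar's rim fit is now about 0.1605 against the pointer at about 0.1595–0.160, so they are nearly level. As an absolute cross-check I'll touch the fingertips lightly on the collar's top face.

Request:
drive_tool:
  rows:
    - {"x":0,"y":0,"z":0.04,"spin":0,"fingers":-0.2}
    - {"x":0,"y":0,"z":0.06,"spin":0,"fingers":-0.2}
    - {"x":0,"y":0,"z":0.0635,"spin":0,"fingers":-0.2}
    - {"x":0,"y":0,"z":0.065,"spin":0,"fingers":-0.2}
    - {"x":0,"y":0,"z":0.0655,"spin":0,"fingers":-0.2}
    - {"x":0,"y":0,"z":0.066,"spin":0,"fingers":-0.2}

```text
time_s: 18.85
tcp_pos: [0.5782, -0.1541, 0.198]
eef_rot: [180.0, 0.1, 177.4]
contact_force: [0.1, -0.7, -0.1]
gripper_width: 0.035
gripper_force: 0.0
```

Request:
drive_tool:
  rows:
    - {"x":0,"y":0,"z":0.0005,"spin":0,"fingers":-0.2}
    - {"x":0,"y":0,"z":0.001,"spin":0,"fingers":-0.2}

```text
time_s: 19.1
tcp_pos: [0.5778, -0.1541, 0.1963]
eef_rot: [180.0, 0.0, 177.4]
contact_force: [0.1, -0.1, 0.2]
gripper_width: 0.0351
gripper_force: 0.0
```

Request:
drive_tool:
  rows:
    - {"x":0,"y":0,"z":0.0005,"spin":0,"fingers":-0.2}
    - {"x":0,"y":0,"z":0.001,"spin":0,"fingers":-0.2}

```text
time_s: 19.35
tcp_pos: [0.5777, -0.1541, 0.1951]
eef_rot: [-180.0, -0.0, 177.4]
contact_force: [0.4, -0.7, -1.4]
gripper_width: 0.0353
gripper_force: 0.0
```

Request:
drive_tool:
  rows:
    - {"x":0,"y":0,"z":0.0005,"spin":0,"fingers":-0.2}
    - {"x":0,"y":0,"z":0.0005,"spin":0,"fingers":-0.2}

```text
time_s: 19.6
tcp_pos: [0.5778, -0.1541, 0.1946]
eef_rot: [-180.0, -0.0, 177.4]
contact_force: [-0.6, -0.9, -0.9]
gripper_width: 0.035
gripper_force: 0.0
```

Request:
drive_tool:
  rows:
    - {"x":0,"y":0,"z":0.0005,"spin":0,"fingers":-0.2}
    - {"x":0,"y":0,"z":0.0005,"spin":0,"fingers":-0.2}

```text
time_s: 19.85
tcp_pos: [0.5778, -0.1541, 0.1941]
eef_rot: [180.0, -0.0, 177.4]
contact_force: [0.2, -0.3, 0.3]
gripper_width: 0.035
gripper_force: 0.0
```

Request:
drive_tool:
  rows:
    - {"x":0,"y":0,"z":0.0005,"spin":0,"fingers":-0.2}
    - {"x":0,"y":0,"z":0.0005,"spin":0,"fingers":-0.2}

```text
time_s: 20.1
tcp_pos: [0.5777, -0.1542, 0.1936]
eef_rot: [180.0, -0.0, 177.4]
contact_force: [-0.1, -0.5, 0.2]
gripper_width: 0.0352
gripper_force: 0.0
```

Request:
drive_tool:
  rows:
    - {"x":0,"y":0,"z":0.0005,"spin":0,"fingers":-0.2}
    - {"x":0,"y":0,"z":0.0005,"spin":0,"fingers":-0.2}

```text
time_s: 20.35
tcp_pos: [0.5778, -0.1541, 0.1931]
eef_rot: [180.0, -0.0, 177.4]
contact_force: [0.4, 0.2, 0.0]
gripper_width: 0.0353
gripper_force: 0.0
```

Request:
drive_tool:
  rows:
    - {"x":0,"y":0,"z":0.0005,"spin":0,"fingers":-0.2}
    - {"x":0,"y":0,"z":0.0005,"spin":0,"fingers":-0.2}

```text
time_s: 20.6
tcp_pos: [0.5778, -0.1541, 0.1926]
eef_rot: [180.0, -0.0, 177.4]
contact_force: [-0.9, 0.0, 0.7]
gripper_width: 0.0353
gripper_force: 0.0
```

Request:
drive_tool:
  rows:
    - {"x":0,"y":0,"z":0.0005,"spin":0,"fingers":-0.2}
    - {"x":0,"y":0,"z":0.0005,"spin":0,"fingers":-0.2}

```text
time_s: 20.85
tcp_pos: [0.5778, -0.1541, 0.1921]
eef_rot: [180.0, -0.0, 177.4]
contact_force: [-0.0, -0.3, 0.5]
gripper_width: 0.0348
gripper_force: 0.0
```

Request:
drive_tool:
  rows:
    - {"x":0,"y":0,"z":0.0005,"spin":0,"fingers":-0.2}
    - {"x":0,"y":0,"z":0.0005,"spin":0,"fingers":-0.2}

```text
time_s: 21.1
tcp_pos: [0.5778, -0.1541, 0.1916]
eef_rot: [180.0, -0.0, 177.4]
contact_force: [-0.7, 0.2, 0.6]
gripper_width: 0.0347
gripper_force: 0.0
```

Request:
drive_tool:
  rows:
    - {"x":0,"y":0,"z":0.0005,"spin":0,"fingers":-0.2}
    - {"x":0,"y":0,"z":0.0005,"spin":0,"fingers":-0.2}

```text
time_s: 21.35
tcp_pos: [0.5778, -0.1541, 0.1911]
eef_rot: [180.0, -0.0, 177.4]
contact_force: [0.0, 1.3, -0.4]
gripper_width: 0.035
gripper_force: 0.0
```

Request:
drive_tool:
  rows:
    - {"x":0,"y":0,"z":0.0005,"spin":0,"fingers":-0.2}
    - {"x":0,"y":0,"z":0.001,"spin":0,"fingers":-0.2}

```text
time_s: 21.6
tcp_pos: [0.5779, -0.1542, 0.1907]
eef_rot: [-180.0, 0.0, 177.4]
contact_force: [-1.7, 1.7, 6.6]
gripper_width: 0.0348
gripper_force: 3.2
```

Request:
drive_tool:
  rows:
    - {"x":0,"y":0,"z":0.0005,"spin":0,"fingers":-0.2}
    - {"x":0,"y":0,"z":0.001,"spin":0,"fingers":-0.2}

```text
time_s: 21.85
tcp_pos: [0.578, -0.1542, 0.1902]
eef_rot: [-180.0, 0.1, 177.4]
contact_force: [-2.4, 1.2, 7.5]
gripper_width: 0.0352
gripper_force: 3.9
```

```bash
python3 - <<'E'
from h import *
wing(0,.25)
print(sensors.get_state()["joint_torque"].round(1))
avg("side","touch.png",278,170,338,216,13,4)
E
```

```text
t21.85 tcp [ 0.578  -0.1542  0.1902] yaw [-1.800e+02  1.000e-01  1.774e+02] j [  4.  16. -14.   0. -60. -96.] F [-2.4  1.2  7.5] w 0.0352 | shift [ 0.0004  0.001  -0.0598] spin 3.096
[ -0.4 -45.   25.4   5.9   0.9   0. ]
```

View pics/touch.png

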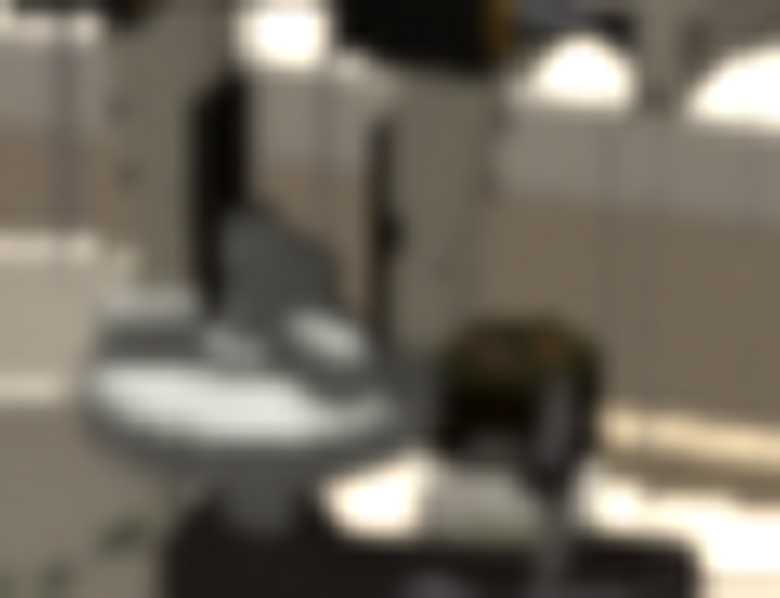

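The picture shows the fingertips resting on the collar's top face, at 7.5 N with tip z≈0.172, which implies collar_under≈0.156. The camera said 0.1605, so I'll check the tip reach at this opening by touching one fingertip on the rod's dome (known at 0.202).

Request:
drive_tool:
  rows:
    - {"x":0,"y":0,"z":-0.001,"spin":0,"fingers":-0.2}
    - {"x":0,"y":0,"z":-0.003,"spin":0,"fingers":-0.2}
    - {"x":0,"y":0,"z":-0.046,"spin":0,"fingers":-0.2}
    - {"x":0.0245,"y":0.0239,"z":-0.046,"spin":0,"fingers":-0.2}
    - {"x":0.0245,"y":0.0239,"z":-0.046,"spin":0,"fingers":-0.2}
    - {"x":0.0245,"y":0.0239,"z":-0.036,"spin":0,"fingers":-0.2}
    - {"x":0.0245,"y":0.0239,"z":-0.033,"spin":0,"fingers":-0.2}

```text
time_s: 22.92
tcp_pos: [0.5541, -0.1294, 0.2206]
eef_rot: [-180.0, -0.1, 177.3]
contact_force: [-1.6, 1.9, 7.6]
gripper_width: 0.0347
gripper_force: 3.9
```

Request:
drive_tool:
  rows:
    - {"x":0,"y":0,"z":0.0005,"spin":0,"fingers":-0.2}
    - {"x":0,"y":0,"z":0.001,"spin":0,"fingers":-0.2}

```text
time_s: 23.18
tcp_pos: [0.5544, -0.1295, 0.2208]
eef_rot: [-180.0, -0.0, 177.3]
contact_force: [-1.5, 0.6, 2.6]
gripper_width: 0.0353
gripper_force: 1.5
```

Request:
drive_tool:
  rows:
    - {"x":0,"y":0,"z":0.0005,"spin":0,"fingers":-0.2}
    - {"x":0,"y":0,"z":0.001,"spin":0,"fingers":-0.2}

```text
time_s: 23.42
tcp_pos: [0.5544, -0.1294, 0.2207]
eef_rot: [-180.0, 0.0, 177.4]
contact_force: [-3.7, 0.2, 6.8]
gripper_width: 0.0344
gripper_force: 3.8
```

Request:
drive_tool:
  rows:
    - {"x":0,"y":0,"z":0.0005,"spin":0,"fingers":-0.2}
    - {"x":0,"y":0,"z":0.001,"spin":0,"fingers":-0.2}

```text
time_s: 23.68
tcp_pos: [0.5544, -0.1294, 0.22]
eef_rot: [-180.0, 0.0, 177.4]
contact_force: [-3.6, 0.4, 7.5]
gripper_width: 0.0352
gripper_force: 3.9
```

The dome contact gives tip z=0.2017, so the tip reach is right and collar_under is truly ≈0.156. Next I'll find the side camera's vertical bias from known-height features (dome apex at 0.202, wing tops at zc+30 mm).

```bash
python3 - <<'E'
from h import *
g=np.load("avg3.npy").mean(-1)
print("cols",list(range(284,312)))
for v in range(178,204): print(v,*["%3d"%x for x in g[v,284:312]])
zc=.156
for nm,P in dict(dome=[0,0,.202],domeL=[0,0,.194]).items(): print(nm,proj("side",press(Q,P))[0].round(2))
for w in(-2.6,117.4,-122.6):
  a=np.radians(w)
  for rr in(.011,.032):
    for dz in (.016,.030):
      print(w,rr,dz,[proj("side",[Q[0]+rr*np.cos(a)-s*.004*np.sin(a),Q[1]+rr*np.sin(a)+s*.004*np.cos(a),zc+dz])[0].round(1).tolist() for s in(-1,1)])
b=cv2.imread("pics/side0.png").astype(int)
print("base near-left/right region (B-R)"); 
for u in (255,270,285,300,315): print(u,[(v,int(b[v,u,2]-b[v,u,0])) for v in range(250,272)])
def L(y,z,u):
  xs=np.linspace(-.13,.085,400); c=proj("side",press(Q,np.c_[xs,0*xs+y,0*xs+z])); return round(np.interp(u,c[:,0],c[:,1]),2)
for u in(255,270,285,300,315): print(u,"z0",L(-.06,0,u),"z16",L(-.06,.016,u))
E
```

```text
cols [284, 285, 286, 287, 288, 289, 290, 291, 292, 293, 294, 295, 296, 297, 298, 299, 300, 301, 302, 303, 304, 305, 306, 307, 308, 309, 310, 311]
178 118 122 123 123 123 123 123 123 123 123 121 113 110 113 118 122 123 121 115 115 120 123 123 123 123 124 124 125
179 115 119 121 121 121 122 122 122 122 122 120 113 110 112 117 121 122 120 115 115 120 122 123 123 123 123 123 123
180 110 114 115 116 117 117 118 119 119 120 118 112 109 112 117 121 122 120 115 115 120 122 122 123 123 123 123 122
181 107 110 111 111 111 112 112 113 114 114 112 108 107 110 114 118 119 117 113 114 118 121 122 122 122 122 122 122
182 106 108 109 109 109 109 109 109 109 109 108 104 104 107 110 113 114 113 109 110 114 117 118 119 120 120 120 121
183 106 108 109 109 108 108 108 108 108 108 107 104 103 105 107 109 109 108 106 107 109 111 112 113 114 114 115 116
184 106 108 109 109 108 109 108 108 108 108 107 104 102 102 103 104 106 106 104 105 107 108 108 108 109 109 109 110
185 106 108 109 109 109 109 108 109 109 109 108 105 101 100  96  92  98 104 104 104 106 107 107 107 107 107 107 107
186 107 109 109 109 109 10
[... 3371 characters left out ...]
8), (263, 45), (264, 27), (265, 28), (266, 26), (267, 20), (268, 20), (269, 19), (270, 20), (271, 19)]
300 [(250, 7), (251, 6), (252, 5), (253, 5), (254, 3), (255, 5), (256, 6), (257, 7), (258, 6), (259, 7), (260, 15), (261, 48), (262, 87), (263, 97), (264, 82), (265, 56), (266, 32), (267, 24), (268, 28), (269, 26), (270, 25), (271, 24)]
315 [(250, 6), (251, 7), (252, 6), (253, 4), (254, 4), (255, 4), (256, 3), (257, 5), (258, 6), (259, 6), (260, 8), (261, 8), (262, 12), (263, 37), (264, 82), (265, 102), (266, 90), (267, 65), (268, 41), (269, 26), (270, 29), (271, 27)]
255 z0 261.28 z16 256.12
270 z0 263.71 z16 258.49
285 z0 266.13 z16 260.87
300 z0 268.56 z16 263.24
315 z0 270.98 z16 265.61
```

Known-height features sit 0.4–0.9 px above the model. That puts the pointer at about 0.157–0.158 and the collar, by touch, at 0.156. I'll turn it back up about 36° (1.2 mm).

Request:
drive_tool:
  newtons: 8
  rows:
    - {"x":0,"y":0,"z":-0.001,"spin":0,"fingers":-0.2}
    - {"x":0,"y":0,"z":-0.003,"spin":0,"fingers":-0.2}
    - {"x":0,"y":0,"z":-0.013,"spin":0,"fingers":-0.2}
    - {"x":-0.0245,"y":-0.0239,"z":-0.013,"spin":0,"fingers":-0.2}
    - {"x":-0.0245,"y":-0.0239,"z":-0.013,"spin":0,"fingers":-0.2}
    - {"x":-0.0245,"y":-0.0239,"z":0.015,"spin":0,"fingers":-0.2}
    - {"x":-0.0245,"y":-0.0239,"z":0.0245,"spin":0,"fingers":-0.2}
    - {"x":-0.0245,"y":-0.0239,"z":0.0245,"spin":0,"fingers":-1}
    - {"x":-0.0245,"y":-0.0239,"z":0.0245,"spin":0,"fingers":-1}
    - {"x":-0.0245,"y":-0.0239,"z":0.0245,"spin":0,"fingers":-1}

```text
time_s: 24.92
tcp_pos: [0.5782, -0.1541, 0.1956]
eef_rot: [180.0, 0.1, 177.4]
contact_force: [-0.5, 0.2, -0.3]
gripper_width: 0.0104
gripper_force: 0.0
```

Request:
drive_tool:
  rows:
    - {"x":0,"y":0,"z":0,"spin":0,"fingers":-1}
    - {"x":0,"y":0,"z":0,"spin":0,"fingers":-1}

```text
time_s: 25.18
tcp_pos: [0.5782, -0.1541, 0.1954]
eef_rot: [-180.0, 0.1, 177.4]
contact_force: [-0.0, 0.8, 4.0]
gripper_width: 0.008
gripper_force: 8.0
```

```bash
python3 - <<'E'
from h import *
wing(-2.6,.194,yaw=177.4)
E
```

```text
t25.18 tcp [ 0.5782 -0.1541  0.1954] yaw [-1.800e+02  1.000e-01  1.774e+02] j [  4.  15. -13.   0. -61. -96.] F [-0.   0.8  4. ] w 0.008 | shift [ 0.0006 -0.0001  0.0014] spin -0.001
```

Request:
drive_tool:
  rows:
    - {"x":0.0003,"y":0.0036,"z":-0.0003,"spin":-0.157,"fingers":-1}
    - {"x":0.0011,"y":0.0071,"z":-0.0006,"spin":-0.314,"fingers":-1}
    - {"x":0.0025,"y":0.0104,"z":-0.0009,"spin":-0.471,"fingers":-1}
    - {"x":0.0044,"y":0.0135,"z":-0.0012,"spin":-0.628,"fingers":-1}
    - {"x":0.0044,"y":0.0135,"z":-0.0012,"spin":-0.628,"fingers":-1}
    - {"x":0.0044,"y":0.0135,"z":-0.0012,"spin":-0.628,"fingers":-0.2}
    - {"x":0.0044,"y":0.0135,"z":-0.0012,"spin":-0.628,"fingers":-0.2}
    - {"x":0.0044,"y":0.0135,"z":-0.0012,"spin":-0.628,"fingers":-0.2}
    - {"x":0.0044,"y":0.0135,"z":-0.03,"spin":-0.628,"fingers":-0.2}
    - {"x":0.0044,"y":0.0135,"z":-0.09,"spin":-0.628,"fingers":-0.2}

```text
time_s: 26.42
tcp_pos: [0.5725, -0.1404, 0.2828]
eef_rot: [179.8, -0.3, -146.7]
contact_force: [2.1, -0.8, 0.8]
gripper_width: 0.0349
gripper_force: 0.0
```

```bash
python3 - <<'E'
from h import *
# portafilter pose in top view (rim z=.052, handle axis z=.038)
c=cv2.cvtColor(cams.capture("top")["pixels"],cv2.COLOR_RGB2GRAY)
d=np.array([.54038,-.0648])-[.53726,.07934]; d/=np.hypot(*d); print("handle dir deg",np.degrees(np.arctan2(d[1],d[0])))
g=np.array([.54038,-.0648])-.105*d; print("grip",g)
to(g[0],g[1],.10,90.0)
# rod seat in world, press x axis
print(press(Q,[[0,0,0],[-.105,0,0]]))
E
```

```text
handle dir deg -88.75999083414197
grip [0.53810774 0.04017541]
t26.48 tcp [ 0.5763 -0.1417  0.294 ] yaw [-179.6    0.3 -146.6] j [  5.  11.  -6.   0. -72. -62.] F [ 3.8 -0.7 10.7] w 0.0349 | shift [-0.067   0.1742  0.1931] spin 2.153
[[ 0.5546     -0.1532      0.        ]
 [ 0.54618841 -0.04853747  0.        ]]
```

Request:
drive_tool:
  rows:
    - {"x":-0.067,"y":0.174,"z":0,"spin":-0.18,"fingers":0.4}
    - {"x":-0.067,"y":0.174,"z":0,"spin":-0.36,"fingers":0.4}
    - {"x":-0.067,"y":0.174,"z":0,"spin":-0.54,"fingers":0.4}
    - {"x":-0.067,"y":0.174,"z":0,"spin":-0.72,"fingers":0.4}
    - {"x":-0.067,"y":0.174,"z":0.06,"spin":-0.9,"fingers":0.4}
    - {"x":-0.067,"y":0.174,"z":0.12,"spin":-1.009,"fingers":0.4}
    - {"x":-0.067,"y":0.174,"z":0.17,"spin":-1.009,"fingers":0.4}
    - {"x":-0.067,"y":0.174,"z":0.17,"spin":-1.009,"fingers":0.4}

```text
time_s: 27.48
tcp_pos: [0.5319, 0.0407, 0.1114]
eef_rot: [179.6, -0.2, -88.9]
contact_force: [-0.1, -0.7, 0.5]
gripper_width: 0.0614
gripper_force: 0.0
```

```bash
python3 - <<'E'
from h import *
to(.5381,.0402,.042,-88.8)
E
```

```text
t27.48 tcp [0.5319 0.0407 0.1114] yaw [179.6  -0.2 -88.9] j [ 25.  15. -27.  -0. -49. -24.] F [-0.1 -0.7  0.5] w 0.0614 | shift [ 0.0004 -0.0067  0.0694] spin -0.002
```

Request:
drive_tool:
  newtons: 15
  rows:
    - {"x":0,"y":-0.0062,"z":0.04,"spin":0,"fingers":0.4}
    - {"x":0,"y":-0.0062,"z":0.06,"spin":0,"fingers":0.4}
    - {"x":0,"y":-0.0062,"z":0.0694,"spin":0,"fingers":0.4}
    - {"x":0,"y":-0.0062,"z":0.0694,"spin":0,"fingers":-1}
    - {"x":0,"y":-0.0062,"z":0.0694,"spin":0,"fingers":-1}
    - {"x":0,"y":-0.0062,"z":0.0694,"spin":0,"fingers":-1}
    - {"x":0,"y":-0.0062,"z":0.0694,"spin":0,"fingers":-1}

```text
time_s: 28.35
tcp_pos: [0.5407, 0.042, 0.0458]
eef_rot: [-180.0, 0.0, -88.9]
contact_force: [-0.5, -0.1, 0.1]
gripper_width: 0.0271
gripper_force: 0.2
```

```bash
python3 - <<'E'
from h import *
to(.5462,-.0485,.042,-85.4)
E
```

```text
t28.35 tcp [0.5407 0.042  0.0458] yaw [-180.     0.   -88.9] j [ 25.  21. -30.   0. -40. -24.] F [-0.5 -0.1  0.1] w 0.0271 | shift [ 0.0906 -0.0036  0.0038] spin -0.06
```

Request:
drive_tool:
  newtons: 15
  rows:
    - {"x":0,"y":0,"z":0,"spin":0,"fingers":-1}
    - {"x":0.007,"y":0.0005,"z":0,"spin":-0.03,"fingers":-1}
    - {"x":0.0138,"y":0.001,"z":0,"spin":-0.061,"fingers":-1}
    - {"x":0.026,"y":0.0002,"z":0,"spin":-0.061,"fingers":-1}
    - {"x":0.038,"y":-0.0005,"z":0,"spin":-0.061,"fingers":-1}
    - {"x":0.05,"y":-0.0012,"z":0,"spin":-0.061,"fingers":-1}
    - {"x":0.062,"y":-0.002,"z":0,"spin":-0.061,"fingers":-1}
    - {"x":0.07,"y":-0.0025,"z":0,"spin":-0.061,"fingers":-1}
    - {"x":0.078,"y":-0.003,"z":0,"spin":-0.061,"fingers":-1}

```text
time_s: 29.48
tcp_pos: [0.5451, -0.0367, 0.0452]
eef_rot: [180.0, 0.0, -85.4]
contact_force: [0.2, 3.0, 1.7]
gripper_width: 0.0248
gripper_force: 14.9
```

```bash
python3 - <<'E'
from h import *
to(.5459,-.0445,.0458,-85.4)
c=cams.capture("top")["pixels"]; a=cv2.cvtColor(c,cv2.COLOR_RGB2BGR)[180:245,200:330]
cv2.imwrite("pics/pf.png",cv2.resize(a,None,fx=6,fy=6,interpolation=cv2.INTER_CUBIC))
E
```

```text
t29.48 tcp [ 0.5451 -0.0367  0.0452] yaw [180.    0.  -85.4] j [ 17.  21. -29.  -0. -40. -12.] F [0.2 3.  1.7] w 0.0248 | shift [ 0.0079 -0.0001 -0.0006] spin 0.0
```

Request:
drive_tool:
  rows:
    - {"x":0.003,"y":0,"z":0,"spin":0,"fingers":-1}
    - {"x":0.006,"y":0,"z":0,"spin":0,"fingers":-1}
    - {"x":0.007,"y":0,"z":0,"spin":0,"fingers":-1}

```text
time_s: 29.9
tcp_pos: [0.5457, -0.043, 0.0453]
eef_rot: [180.0, 0.0, -85.4]
contact_force: [0.4, 3.6, 2.8]
gripper_width: 0.0254
gripper_force: 14.9
```

Request:
drive_tool:
  rows:
    - {"x":0.001,"y":0,"z":0,"spin":0,"fingers":-1}
    - {"x":0.002,"y":0,"z":0,"spin":0,"fingers":-1}

```text
time_s: 30.15
tcp_pos: [0.5459, -0.0449, 0.0453]
eef_rot: [-180.0, 0.0, -85.3]
contact_force: [0.3, 3.5, 1.8]
gripper_width: 0.0253
gripper_force: 14.9
```

Request:
drive_tool:
  rows:
    - {"x":0.001,"y":0,"z":0,"spin":0,"fingers":-1}
    - {"x":0.002,"y":0,"z":0,"spin":0,"fingers":-1}

```text
time_s: 30.4
tcp_pos: [0.546, -0.047, 0.0453]
eef_rot: [-180.0, 0.0, -85.4]
contact_force: [0.8, 4.4, 2.3]
gripper_width: 0.0252
gripper_force: 14.9
```

Request:
drive_tool:
  rows:
    - {"x":0.001,"y":0,"z":0,"spin":0,"fingers":-1}
    - {"x":0.002,"y":0,"z":0,"spin":0,"fingers":-1}

```text
time_s: 30.65
tcp_pos: [0.5462, -0.0491, 0.0453]
eef_rot: [-180.0, -0.0, -85.4]
contact_force: [-0.3, 4.1, 2.4]
gripper_width: 0.0251
gripper_force: 14.9
```

Request:
drive_tool:
  rows:
    - {"x":0.001,"y":0,"z":0,"spin":0,"fingers":-1}
    - {"x":0.002,"y":0,"z":0,"spin":0,"fingers":-1}

```text
time_s: 30.9
tcp_pos: [0.5464, -0.0506, 0.0453]
eef_rot: [-180.0, 0.0, -85.4]
contact_force: [-2.6, 11.4, 2.8]
gripper_width: 0.0256
gripper_force: 14.7
```

Request:
drive_tool:
  rows:
    - {"x":0.001,"y":0,"z":0,"spin":0,"fingers":-1}
    - {"x":0.002,"y":0,"z":0,"spin":0,"fingers":-1}

```text
time_s: 31.15
tcp_pos: [0.5465, -0.051, 0.0452]
eef_rot: [-179.9, 0.1, -85.4]
contact_force: [-4.6, 21.0, 3.7]
gripper_width: 0.0254
gripper_force: 14.5
```

It reached the back stop (21 N). I'll relax, release and rise, then check.

Request:
drive_tool:
  rows:
    - {"x":-0.0015,"y":0,"z":0,"spin":0,"fingers":-1}
    - {"x":-0.0015,"y":0,"z":0,"spin":0,"fingers":0.2}
    - {"x":-0.0015,"y":0,"z":0,"spin":0,"fingers":0.2}
    - {"x":-0.0015,"y":0,"z":0,"spin":0,"fingers":0.2}
    - {"x":-0.0015,"y":0,"z":-0.03,"spin":0,"fingers":0.2}
    - {"x":-0.0015,"y":0,"z":-0.09,"spin":0,"fingers":0.2}
    - {"x":-0.0015,"y":0,"z":-0.15,"spin":0,"fingers":0.2}
    - {"x":-0.1,"y":0,"z":-0.2,"spin":0,"fingers":-1}
    - {"x":-0.15,"y":0,"z":-0.2,"spin":0,"fingers":-1}
    - {"x":-0.15,"y":0,"z":-0.2,"spin":0,"fingers":-1}

```text
time_s: 32.4
tcp_pos: [0.5343, 0.0985, 0.2465]
eef_rot: [-179.9, 0.0, -85.3]
contact_force: [0.1, -0.3, -0.4]
gripper_width: 0.0281
gripper_force: 0.0
```

```bash
python3 - <<'E'
from h import *
to(*Q[:2],.25,-85.4)
S=np.mean([cams.capture("side")["pixels"].astype(float) for _ in range(12)],0); np.save("avg4.npy",S)
T=np.mean([cams.capture("top")["pixels"].astype(float) for _ in range(6)],0); np.save("avg4t.npy",T)
def prep(c,s,lo=0,sc=1.3): return cv2.resize(np.clip((c-lo)*sc,0,255).astype(np.uint8)[...,::-1],None,fx=s,fy=s,interpolation=cv2.INTER_CUBIC)
A=prep(S[176:262,252:336],4.7); B=prep(T[176:248,190:330],5,0,1.6)[:404,170:570]
A=A[:404]; cv2.imwrite("pics/chk.png",np.hstack([A,B]))
E
```

```text
t32.40 tcp [0.5343 0.0985 0.2465] yaw [-179.9    0.   -85.3] j [ 31.   8. -16.   0. -66. -26.] F [ 0.1 -0.3 -0.4] w 0.0281 | shift [ 0.2525  0.0003 -0.0037] spin 0.002Traceback (most recent call last):
  File "<stdin>", line 7, in <module>
    return _nx.concatenate(arrs, 1, dtype=dtype, casting=casting)
           ~~~~~~~~~~~~~~~^^^^^^^^^^^^^^^^^^^^^^^^^^^^^^^^^^^^^^^
ValueError: all the input array dimensions except for the concatenation axis must match exactly, but along dimension 0, the array at index 0 has size 404 and the array at index 1 has size 360
```

```bash
python3 - <<'E'
from h import *
S=np.load("avg4.npy");T=np.load("avg4t.npy")
def prep(c,s,lo=0,sc=1.3): return cv2.resize(np.clip((c-lo)*sc,0,255).astype(np.uint8)[...,::-1],None,fx=s,fy=s,interpolation=cv2.INTER_LANCZOS4)
A=prep(S[182:216,282:326],9.08); B=prep(T[176:248,225:330],3.8,0,1.6)
A=cv2.resize(S[182:216,282:326][...,::-1].clip(0,255).astype(np.uint8),(400,309),interpolation=cv2.INTER_LANCZOS4)
B=B[:309,:399]; h=min(len(A),len(B))
cv2.imwrite("pics/chk.png",np.hstack([A[:h],B[:h]]))
g=S.mean(-1)
print("cols",list(range(300,324)))
for v in range(198,212): print(v,*["%3d"%x for x in g[v,300:324]])
for v in range(181,190): print(v,*["%3d"%x for x in g[v,292:304]])
E
```

```text
cols [300, 301, 302, 303, 304, 305, 306, 307, 308, 309, 310, 311, 312, 313, 314, 315, 316, 317, 318, 319, 320, 321, 322, 323]
198 157 167 168 164 162 160 154 145 135 129 136 123  89  65  61  64  65  64  63  74  97  94  74  66
199 189 195 197 197 195 194 189 178 164 144 126 105  75  58  54  56  56  57  60  87 128 122  84  65
200 200 202 202 201 199 196 190 177 157 133 111  86  62  50  48  49  49  51  55  88 129 123  88  72
201 194 193 190 184 178 173 161 145 126 107  93  75  56  48  47  48  49  48  53  77 105 105  96  91
202 165 162 157 149 140 132 120 110 102  93  85  69  54  52  64  72  74  68  63  76  92  96  99 100
203 123 119 116 112 105 100  96  97  98  93  82  65  53  65  96 115 120 108  88  86  93  94  89  90
204  95  94  94  94  94  93 100 114 128 124 104  81  65  73 103 124 132 125 107  96  96  92  83  87
205  88  89  94 101 110 122 141 164 182 178 153 122  97  86  93 103 109 107  97  88  86  84  91 114
206  89  95 114 139 162 183 200 213 219 211 182 150 126 113 110 111 110  99  81  70  68  75 108 144
207  91 102 138 179 208 222 228 230 229 213 178 151 137 132 131 133 130 11
[... 193 characters left out ...]
 128 127 120 103  89  99 128 164
210  68  60  61  86 132 166 181 185 181 159 127 113 115 116 114 115 117 116 111 101  91  96 108 130
211  61  58  57  63  79  96 106 111 113 107  95  92 100 107 106 107 109 107 101  95  89  86  84  93
181 115 115 113 109 109 111 116 119 120 119 114 115
182 110 111 109 106 106 108 111 114 115 114 111 112
183 109 109 108 106 105 106 109 110 110 110 107 108
184 110 109 108 106 107 111 114 111 109 108 106 106
185 109 109 109 111 121 134 137 124 111 107 105 105
186 110 109 111 123 146 164 166 149 121 107 105 105
187 110 109 112 126 148 162 163 149 120 104 104 105
188 110 111 115 120 127 132 132 122 106 101 103 105
189 111 112 114 111 107 107 106 101  95  99 103 105
```

View pics/chk.png

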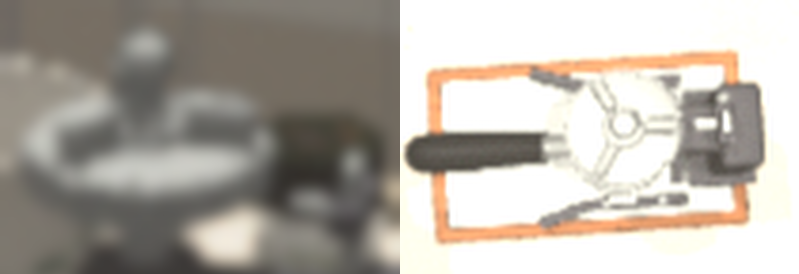

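The picture shows the portafilter under the foot, with only its handle showing (end at crop (408,152)). The collar's lower edge is beside the pointer, and both look level. I'll do one numeric check of the camera bias and handle position before pressing.

```bash
python3 - <<'E'
from h import *
S=np.load("avg4.npy").mean(-1); T=np.load("avg4t.npy").mean(-1)
e=ray("top",[227.1,216],.038); print("handle end in press frame",R.from_euler('z',-Q[2]).apply(e-[Q[0],Q[1],0]))
print("cols",list(range(284,314)))
for v in range(188,199): print(v,*["%3d"%x for x in S[v,284:314]])
zc=.1572
for w in(33.4,153.4,-86.6):
  a=np.radians(w)
  for rr in(.020,.032):
      print(w,rr,[proj("side",[Q[0]+rr*np.cos(a)-s*.004*np.sin(a),Q[1]+rr*np.sin(a)+s*.004*np.cos(a),zc+.03])[0].round(1).tolist() for s in(-1,1)])
# back arc of collar top face rim z=.1732
t=np.linspace(0,2*np.pi,721); c=proj("side",press(Q,np.c_[.0345*np.cos(t),.0345*np.sin(t),0*t+zc+.016]))
print("rim",c.min(0),c.max(0))
E
```

```text
handle end in press frame [-0.14173229  0.00188087  0.038     ]
cols [284, 285, 286, 287, 288, 289, 290, 291, 292, 293, 294, 295, 296, 297, 298, 299, 300, 301, 302, 303, 304, 305, 306, 307, 308, 309, 310, 311, 312, 313]
188 152 137 121 120 121 116 111 110 110 111 115 120 127 132 132 122 106 101 103 105 107 108 108 108 108 108 108 108 108 108
189 160 146 136 143 147 135 121 115 111 112 114 111 107 107 106 101  95  99 103 105 107 108 108 108 108 108 108 108 108 108
190 148 144 143 150 155 147 140 130 122 115 106  98  94  94  93  92  95 102 105 106 108 109 109 108 108 108 108 108 108 108
191 143 144 143 143 145 146 148 147 148 133 108  93  89  89  88  91 102 112 117 120 121 119 116 115 112 109 108 108 108 108
192 144 145 144 144 146 150 155 165 171 155 122 101  92  89  89  96 116 134 145 152 152 144 138 135 127 117 111 108 108 108
193 145 146 148 153 161 172 179 186 186 168 139 112  97  92  93 103 128 149 153 154 155 150 148 149 143 131 117 108 105 104
194 146 149 158 170 179 186 188 186 175 155 132 115 101  96 101 112 134 150 140 126 125 127 130 134 133 124 112 103  94  88
195 149 159 175 181 174 168 162 151 137 121 112 116 110 104 112 122 139 145 126 106 102 104 105 106 107 105 104  95  79  71
196 156 174 189 181 153 133 123 113 104  97 101 117 118 115 121 124 132 131 114  98  95  95  95  95  96 104 121 109  80  66
197 160 182 194 180 142 110 101  96  93  93 101 118 125 126 128 126 126 131 124 115 112 111 109 105 103 113 137 127  90  67
198 153 171 186 177 139 105  95  96 102 110 124 142 151 151 151 151 157 167 168 164 162 160 154 145 135 129 136 123  89  65
33.4 0.02 [[297.5, 189.0], [294.4, 189.3]]
33.4 0.032 [[296.5, 187.3], [293.5, 187.6]]
153.4 0.02 [[290.8, 193.6], [292.9, 194.5]]
153.4 0.032 [[287.2, 194.8], [289.3, 195.7]]
-86.6 0.02 [[304.8, 193.5], [305.7, 192.3]]
-86.6 0.032 [[309.4, 194.0], [310.2, 192.8]]
rim [284.14261906 191.979535  ] [311.19742268 202.47204489]
```

The bias averages about -0.8 px, giving pointer≈0.157–0.158 against collar≈0.157, so it is well within tolerance. The portafilter is against its stop. Now I'll press the plunger with closed fingers.

Request:
drive_tool:
  rows:
    - {"x":0.2525,"y":0,"z":0,"spin":0,"fingers":-1}
    - {"x":0.2525,"y":0,"z":0,"spin":0,"fingers":-1}
    - {"x":0.2525,"y":0,"z":0,"spin":0,"fingers":-1}
    - {"x":0.2525,"y":0,"z":0,"spin":0,"fingers":-1}
    - {"x":0.2525,"y":0,"z":0,"spin":0,"fingers":-1}
    - {"x":0.2525,"y":0,"z":0.015,"spin":0,"fingers":-1}
    - {"x":0.2525,"y":0,"z":0.021,"spin":0,"fingers":-1}
    - {"x":0.2525,"y":0,"z":0.024,"spin":0,"fingers":-1}

```text
time_s: 34.3
tcp_pos: [0.5544, -0.1539, 0.2207]
eef_rot: [179.9, 0.0, -85.2]
contact_force: [-4.5, 2.6, 8.3]
gripper_width: 0.0006
gripper_force: 3.9
```

```bash
python3 - <<'E'
from h import *
to(*Q[:2],.203,-85.4)
E
```

```text
t34.30 tcp [ 0.5544 -0.1539  0.2207] yaw [179.9   0.  -85.2] j [  4.  12. -14.  -0. -64.   1.] F [-4.5  2.6  8.3] w 0.0006 | shift [-0.0007 -0.0003  0.0177] spin 0.003
```

Request:
drive_tool:
  rows:
    - {"x":0,"y":0,"z":0.002,"spin":0,"fingers":-1}
    - {"x":0,"y":0,"z":0.004,"spin":0,"fingers":-1}
    - {"x":0,"y":0,"z":0.006,"spin":0,"fingers":-1}
    - {"x":0,"y":0,"z":0.008,"spin":0,"fingers":-1}
    - {"x":0,"y":0,"z":0.01,"spin":0,"fingers":-1}
    - {"x":0,"y":0,"z":0.012,"spin":0,"fingers":-1}
    - {"x":0,"y":0,"z":0.014,"spin":0,"fingers":-1}
    - {"x":0,"y":0,"z":0.016,"spin":0,"fingers":-1}
    - {"x":0,"y":0,"z":0.017,"spin":0,"fingers":-1}
    - {"x":0,"y":0,"z":0.018,"spin":0,"fingers":-1}

```text
time_s: 35.55
tcp_pos: [0.5544, -0.154, 0.2048]
eef_rot: [-180.0, -0.0, -85.2]
contact_force: [-6.9, 3.4, 12.7]
gripper_width: 0.0005
gripper_force: 6.4
```

Request:
drive_tool:
  rows:
    - {"x":0,"y":0,"z":0.001,"spin":0,"fingers":-1}
    - {"x":0,"y":0,"z":0.0015,"spin":0,"fingers":-1}

```text
time_s: 35.8
tcp_pos: [0.5544, -0.154, 0.2034]
eef_rot: [-180.0, -0.0, -85.2]
contact_force: [-6.8, 3.3, 12.5]
gripper_width: 0.0004
gripper_force: 6.6
```

Request:
drive_tool:
  rows:
    - {"x":0,"y":0,"z":0.0005,"spin":0,"fingers":-1}
    - {"x":0,"y":0,"z":0.001,"spin":0,"fingers":-1}

```text
time_s: 36.05
tcp_pos: [0.5544, -0.154, 0.2025]
eef_rot: [-180.0, -0.0, -85.2]
contact_force: [-5.5, 4.7, 13.3]
gripper_width: 0.0007
gripper_force: 6.7
```

Request:
drive_tool:
  rows:
    - {"x":0,"y":0,"z":0.0005,"spin":0,"fingers":-1}
    - {"x":0,"y":0,"z":0.001,"spin":0,"fingers":-1}

```text
time_s: 36.3
tcp_pos: [0.5544, -0.154, 0.2015]
eef_rot: [-180.0, -0.0, -85.2]
contact_force: [-6.9, 4.5, 12.5]
gripper_width: 0.0008
gripper_force: 6.9
```

Request:
drive_tool:
  rows:
    - {"x":0,"y":0,"z":0.0005,"spin":0,"fingers":-1}
    - {"x":0,"y":0,"z":0.001,"spin":0,"fingers":-1}

```text
time_s: 36.55
tcp_pos: [0.5544, -0.154, 0.2006]
eef_rot: [-180.0, -0.0, -85.2]
contact_force: [-7.0, 4.8, 13.9]
gripper_width: 0.0004
gripper_force: 7.0
```

Request:
drive_tool:
  rows:
    - {"x":0,"y":0,"z":0.0005,"spin":0,"fingers":-1}
    - {"x":0,"y":0,"z":0.001,"spin":0,"fingers":-1}

```text
time_s: 36.8
tcp_pos: [0.5544, -0.154, 0.1997]
eef_rot: [-180.0, -0.0, -85.2]
contact_force: [-8.3, 6.5, 17.8]
gripper_width: 0.0008
gripper_force: 8.8
```

Request:
drive_tool:
  rows:
    - {"x":0,"y":0,"z":0.0005,"spin":0,"fingers":-1}
    - {"x":0,"y":0,"z":0.001,"spin":0,"fingers":-1}

```text
time_s: 37.05
tcp_pos: [0.5545, -0.154, 0.1996]
eef_rot: [-180.0, -0.0, -85.2]
contact_force: [-10.8, 5.8, 21.7]
gripper_width: 0.0006
gripper_force: 11.4
```

Request:
drive_tool:
  rows:
    - {"x":0,"y":0,"z":0.0005,"spin":0,"fingers":-1}
    - {"x":0,"y":0,"z":0.001,"spin":0,"fingers":-1}

```text
time_s: 37.3
tcp_pos: [0.5545, -0.154, 0.1993]
eef_rot: [-179.9, -0.0, -85.2]
contact_force: [-13.8, 7.8, 27.4]
gripper_width: 0.0008
gripper_force: 14.1
```

The collar landed after 21 mm of travel (collar_under≈0.157, as measured). I'll hold, then ease up.

Request:
drive_tool:
  rows:
    - {"x":0,"y":0,"z":0,"spin":0,"fingers":-1}
    - {"x":0,"y":0,"z":0,"spin":0,"fingers":-1}
    - {"x":0,"y":0,"z":0,"spin":0,"fingers":-1}
    - {"x":0,"y":0,"z":0,"spin":0,"fingers":-1}
    - {"x":0,"y":0,"z":-0.001,"spin":0,"fingers":-1}
    - {"x":0,"y":0,"z":-0.002,"spin":0,"fingers":-1}
    - {"x":0,"y":0,"z":-0.0035,"spin":0,"fingers":-1}
    - {"x":0,"y":0,"z":-0.005,"spin":0,"fingers":-1}
    - {"x":0,"y":0,"z":-0.0065,"spin":0,"fingers":-1}
    - {"x":0,"y":0,"z":-0.008,"spin":0,"fingers":-1}

```text
time_s: 38.55
tcp_pos: [0.5544, -0.1539, 0.2055]
eef_rot: [-180.0, -0.0, -85.2]
contact_force: [-6.5, 3.8, 12.9]
gripper_width: 0.0005
gripper_force: 6.2
```

Request:
drive_tool:
  rows:
    - {"x":0,"y":0,"z":-0.0015,"spin":0,"fingers":-1}
    - {"x":0,"y":0,"z":-0.003,"spin":0,"fingers":-1}
    - {"x":0,"y":0,"z":-0.0045,"spin":0,"fingers":-1}
    - {"x":0,"y":0,"z":-0.006,"spin":0,"fingers":-1}
    - {"x":0,"y":0,"z":-0.0075,"spin":0,"fingers":-1}
    - {"x":0,"y":0,"z":-0.009,"spin":0,"fingers":-1}
    - {"x":0,"y":0,"z":-0.0105,"spin":0,"fingers":-1}
    - {"x":0,"y":0,"z":-0.012,"spin":0,"fingers":-1}
    - {"x":0,"y":0,"z":-0.0135,"spin":0,"fingers":-1}
    - {"x":0,"y":0,"z":-0.015,"spin":0,"fingers":-1}

```text
time_s: 39.8
tcp_pos: [0.5544, -0.1539, 0.2199]
eef_rot: [180.0, 0.0, -85.2]
contact_force: [-5.0, 3.1, 8.3]
gripper_width: 0.0006
gripper_force: 4.1
```

Request:
drive_tool:
  rows:
    - {"x":0,"y":0,"z":-0.001,"spin":0,"fingers":-1}
    - {"x":0,"y":0,"z":-0.002,"spin":0,"fingers":-1}
    - {"x":0,"y":0,"z":-0.003,"spin":0,"fingers":-1}
    - {"x":0,"y":0,"z":-0.004,"spin":0,"fingers":-1}
    - {"x":0,"y":0,"z":-0.006,"spin":0,"fingers":-1}
    - {"x":0,"y":0,"z":-0.02,"spin":0,"fingers":-1}
    - {"x":0,"y":0,"z":-0.06,"spin":0,"fingers":-1}
    - {"x":0,"y":0,"z":-0.1,"spin":0,"fingers":-1}
    - {"x":0,"y":0,"z":-0.1,"spin":0,"fingers":-1}
    - {"x":0,"y":0,"z":-0.1,"spin":0,"fingers":-1}

```text
time_s: 41.05
tcp_pos: [0.5547, -0.1551, 0.3191]
eef_rot: [-180.0, 0.0, -85.4]
contact_force: [0.4, 0.3, -0.6]
gripper_width: 0.0003
gripper_force: 0.0
```

```bash
python3 - <<'E'
from h import *
S=np.mean([cams.capture("side")["pixels"].astype(float) for _ in range(6)],0).mean(-1)
o=np.load("avg4.npy").mean(-1); d=abs(S-o)
print("pointer/collar",d[186:212,284:324].mean().round(2),"handle",d[222:262,215:300].mean().round(2),d[222:262,215:300].max().round(1))
g=S
for u in(304,306,308): print(u,g[203:209,u].astype(int),o[203:209,u].astype(int))
print(o[202:208,315].astype(int),g[202:208,315].astype(int))
print(r.close_job())
E
```

```text
pointer/collar 13.56 handle 31.37 118.9
304 [100  92 110 162 208 214] [105  94 110 162 208 213]
306 [ 89  98 141 200 228 233] [ 96 100 141 200 228 232]
308 [ 95 127 182 219 229 229] [ 98 128 182 219 229 229]
[ 72 115 124 103 111 133] [ 52  72  83  86 109 132]
the job is handed in; nothing more can be done
None
```

I finished every step and handed the job in at about 41 s; the verdict wasn't shown. By touch and press travel the collar is at 157 mm, and the camera puts the pointer at 157–158 mm. The portafilter was pushed against its back stop. The plunger was pressed 21 mm until the collar landed, then held and eased back up. After the press the collar's edge hadn't moved in the images, but arm shadow kept me from confirming the portafilter's position that way.

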